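# Load a tilted weld nest with tube body, spacer and cap

## Robot

A 6-joint arm with a two-finger parallel gripper is mounted at the origin on the work surface. World frame = base frame: x ahead of the robot, y to its left, z up, the work surface at z = 0. Lengths are in m, angles in degrees, forces in N, time in s.
With the tool pointing down it reaches from about 0.4 to 0.825 m from the base axis. Payload 7 kg.
Tool frame: the origin (TCP) lies midway between the tips of the shut fingers; the grasp point (between the pads) lies 19 mm behind it; z points along the fingers, y is the direction in which the jaws open and shut (so a half turn about z gives the same grasp; the last joint's range is limited). The gripper opens to 88 mm and grips with 3 to 60 N. Pads are 19 mm wide; open, the fingers measure 130 mm over their backs; the gripper's body (78 mm by 193 mm) begins 47 mm behind the grasp point.
Start: joints at [-60.613, 20.546, 0.682, 0, -70.136, -16.507], TCP at [0.15, -0.658, 0.227] pointing down, gripper open.
Joint ranges: [-176.03, 176.03], [-82.01, 121.73], [-58.28, 71.71], [-173.87, 95.51], [-174.79, -0.11], [-173.66, 173.66]. Speed limits (degrees/s): [136.94, 136.94, 172.46, 180, 180, 180].

## Interface

Orientations are given as [roll, pitch, yaw] about the fixed x, y, z axes, in that order (R = Rz(yaw) Ry(pitch) Rx(roll)).
In Python, from plant import ctrl gives the robot as it stands. The module is installed in compiled form; this text tells all that it offers.
- The arm moves only by the tool arm_command, never from a script. Its argument "targets" is a list that holds one entry, the list of rows, each a list of 7 numbers: the turn, a rotation vector about the world's x, y, z in rad, then the shift along the world's x, y, z in cm, then the opening, from 0 (shut) to 1 (fully open). A call has 1 to 8 rows; each row is the pose to reach, as a shift and turn from the pose commanded when the call began; what a row does not reach only later rows make up. A row lasts 1/12 s, in which the tool goes at most 41.7 mm and 7.16 degrees, less where a joint would pass 70% of its speed; a pose out of reach is approached as far as the arm can. A call with a gripper value outside its range is refused whole. The fingers move at their own pace and stop on an object; the grip force is fixed at half the most. Time passes only in rows, so rows that repeat a pose let the fingers close. It gives the time, the measured TCP pose, the force and the opening at its end, in the units of the state.
- ctrl.get_obs(): the state, without advancing time (a new reading comes with each control period).
- ctrl.snapshot(name): name is "side" or "top"; returns the picture (420x560x3 uint8, blue, green, red); there is no depth.
- ctrl.camera_model(name): a dict with "K" (3x3 intrinsics, pixels), "xyz" and "rotation" of the camera in the world. Camera axes: x right, y up, looking along -z (the intrinsics and any distortion apply to the point x, -y, -z); pixel columns grow to the right and rows downward; lengths in m; the calibration is good to about 2 mm. A picture is of the moment at which its call begins. camera_model takes no time and is no camera call.
- ctrl.close_job(): hands the job in, once; it reports no verdict.
The state is a dict: "clock": time; "joint_pos": joint angles; "qvel": joint speeds; "tau": joint torques, N m; "tool_pos": TCP position; "orientation": TCP orientation; "force": force on the tool from outside, world axes, zero at the start; "moment": the same for the moment, N m; "opening": finger opening in m.
Only numpy, scipy, OpenCV 4.12 (cv2) and the standard library are available. Lean on these libraries where they do the work, as an engineer would, in place of code of your own. Each camera call takes 0.05 s, during which the arm holds its last target. There are 200 camera calls.

## Task

Get this machine foot ready for tack welding: in the nest on the tilted welding positioner, stack the tube body first, then the spacer frame on it, then the cap plate on top with its round pad facing up, each flat, square and fully home between the guide walls (either way round is fine). Lower the parts in gently rather than letting them fall, and leave the grinder, spray can, hammer and timber block where they are.

Things in the scene. Friction and masses are not known exactly. Their poses are not given: they have to be found in the camera images.
- positioner: Grey floor plate, 200 x 150 x 14 mm, of the fixed welding positioner that carries the nest; origin at the underside centre, on the table; z up, x horizontal, away from the side that the nest faces.
- nest: Steel nest fixed on the positioner. Origin: centre of the pocket floor, 85 mm above the table. z: pocket axis, out of the mouth, 25 deg from vertical, leaning to the positioner's -x (towards the robot); x: long direction, up the slope; y: level. Pocket 104 (x) by 64 mm (y): 2 mm play each side of a part. Floor plate 160 x 112 mm.
- mouth (a point): Centre of the nest's mouth, on its axis 85 mm from the pocket floor. The walls are straight up to 70 mm from the floor, then flare to the rim, 8 mm wider each side. They are four L-shaped corner posts, 8 mm thick: gaps of 32 mm in the ends (x = +-52 mm) and of 56 mm in the long sides (y = +-32 mm, open from x -28 to 28 mm) for fingers.
- tube_body: Loose steel tube body, a rectangular tube stub 100 mm (x) x 60 mm (y) x 40 mm high (z), 5 mm walls, open at top and bottom. Origin at its middle, 20 mm above its underside. About 0.45 kg. Lies flat on the table at the start. Belongs lowest: underside on the pocket floor.
- spacer: Loose flat steel spacer frame, 100 mm (x) x 60 mm (y) x 16 mm high (z), with a rectangular window 74 x 34 mm. Origin at its middle, 8 mm above its underside. About 0.40 kg. Lies flat on the table. Belongs on the tube body, underside 40 mm above the pocket floor.
- cap: Loose steel cap plate, 100 mm (x) x 60 mm (y) x 10 mm thick (z), with a round pad, 40 mm in diameter and 15 mm high, in the middle of its top. Origin at the centre of its underside. About 0.6 kg. Lies flat on the table, pad up. Belongs on the spacer: underside 56 mm above the pocket floor.
- grinder: Bystander: loose red and black angle grinder lying on its back, disc up, about 250 x 116 x 93 mm; origin under the middle of its motor housing. Leave alone.
- spray_can: Bystander: loose grey spray can, 66 mm in diameter, 190 mm high, standing; origin at its underside centre. Leave alone.
- hammer: Bystander: loose hammer lying on the table, about 260 mm long along its x, head at +x; origin under its middle. Leave alone.
- timber: Bystander: loose timber offcut 120 x 70 x 30 mm, flat on the table; origin at its underside centre. Leave alone.
Mind the look-alikes: they are no part of the job. What is shaped like the cap but purple or red is not meant.

How it is judged (in metres and radians):
On the way, in this order (a step that is already met when the one before it is completed fails the run):
1. the tube body is seated on the pocket floor (x of tube_body in the frame of nest between -0.005 and 0.005 m and y of tube_body in the frame of nest between -0.005 and 0.005 m and z of tube_body in the frame of nest between 0.017 and 0.023 m and angle between the z axis of tube_body and the z axis of nest, either way round below 0.06 rad and angle between the x axis of tube_body and the x axis of nest, either way round below 0.08 rad), for 0.2 s.
2. the spacer is seated squarely on the tube body (all of step 1 and x of spacer in the frame of nest between -0.005 and 0.005 m and y of spacer in the frame of nest between -0.005 and 0.005 m and z of spacer in the frame of nest between 0.045 and 0.051 m and angle between the z axis of spacer and the z axis of nest, either way round below 0.06 rad and angle between the x axis of spacer and the x axis of nest, either way round below 0.08 rad), for 0.2 s.
3. the cap is seated squarely on the spacer (all of step 2 and x of cap in the frame of nest between -0.005 and 0.005 m and y of cap in the frame of nest between -0.005 and 0.005 m and z of cap in the frame of nest between 0.053 and 0.059 m and angle between the z axis of cap and the z axis of nest, either way round below 0.06 rad and angle between the x axis of cap and the x axis of nest, either way round below 0.08 rad), for 0.2 s.
At the end, for the whole second after the job is handed in: Tube body, spacer, cap (pad up) at rest in the nest in this order from the floor up: each within 5 mm of the pocket centre in x and y, 3 mm of its resting height (origins 20, 48, 56 mm above the floor), z within 0.06 rad of the pocket axis, x within 0.08 rad of its x either way round (all of step 3 and angle between cap's own z axis and vertical below 1 rad and linear speed of each of tube_body, spacer, cap below 0.02 m/s); the robot touches nothing.
It fails at once if the grinder, spray can, hammer or timber is moved by more than 30 mm (distance of any of grinder, spray_can, hammer, timber from where it was at the start of the episode above 0.03 m).
It fails at once if a part is let fall at the nest (free of the fingers and faster than 0.55 m/s within 150 mm of the pocket floor's centre) ((distance between tube_body and nest below 0.15 m and contact force between tube_body and the fingers below 0.05 N and linear speed of tube_body above 0.55 m/s) or (distance between spacer and nest below 0.15 m and contact force between spacer and the fingers below 0.05 N and linear speed of spacer above 0.55 m/s) or (distance between cap and nest below 0.15 m and contact force between cap and the fingers below 0.05 N and linear speed of cap above 0.55 m/s)).
It also fails if it takes over 72 s, if anything falls off the work surface, if the arm or the gripper's body presses on something with over 40 N, if the wrist force passes 120 N, or if a joint passes its speed limit or range.

## Working session

There is one attempt and no reset: what is moved stays moved. The work goes in short steps, Python scripts to look and compute and a tool call to move; the robot and the scene stay as the last step left them, time stands still between calls to the robot, and variables do not carry over. Pictures are saved under pics/ and viewed, about 8 in all and at most 12, crops included, and the job is handed in when it is done.

Besides the shell and the picture viewer there is one more tool, called after "Request:" as a command line: name --argument value ..., lists and objects as JSON in quotes. arm_command: Moves the arm, as the interface text tells. Its arguments: {"type":"object","properties":{"targets":{"type":"array","items":{"type":"array","items":{"type":"array","items":{"type":"number"}}}}},"required":["targets"]}

```bash
mkdir -p pics
python3 - <<'E'
from plant import ctrl
import cv2
for n in("top","side"):
    cv2.imwrite(f"pics/{n}0.png",cv2.resize(ctrl.snapshot(n),(784,588),interpolation=cv2.INTER_CUBIC)); m=ctrl.camera_model(n);print(n,m)
print(ctrl.get_obs())
E
```

```text
top {'K': array([[399.41593875,   0.        , 278.98939532],
       [  0.        , 399.41593875, 207.4807132 ],
       [  0.        ,   0.        ,   1.        ]]), 'xyz': array([0.5123768 , 0.02203251, 1.47948434]), 'rotation': array([ 1.98396376e+00, -5.78178653e-02, -8.93618380e+01])}
side {'K': array([[487.1220937 ,   0.        , 279.21236945],
       [  0.        , 487.1220937 , 206.88043679],
       [  0.        ,   0.        ,   1.        ]]), 'xyz': array([0.14494045, 1.02005499, 1.23935599]), 'rotation': array([  44.33780443,    0.79798945, -157.18220573])}
{'clock': 0.1, 'joint_pos': array([-6.06134028e+01,  2.05881973e+01,  6.40080673e-01, -1.73660212e-02,
       -7.01353204e+01, -1.65078287e+01]), 'qvel': array([-0.07454764, -0.0841309 ,  0.10228245,  0.09821526, -0.01546879,
        0.00850007]), 'tau': array([ 7.39514253e-04, -5.84163952e+01,  2.93754905e+01,  7.01554924e+00,
        1.02600738e-02, -7.24478900e-05]), 'tool_pos': array([ 0.15034135, -0.65760951,  0.22571579]), 'orientation': array([ 1.79915363e+02, -8.05732414e-03, -1.67127138e+02]), 'force': array([-0.09668986,  0.07484637, -0.29379582]), 'moment': array([0.00793807, 0.02354434, 0.00162555]), 'opening': 0.08789410164325674}
```

View pics/top0.png

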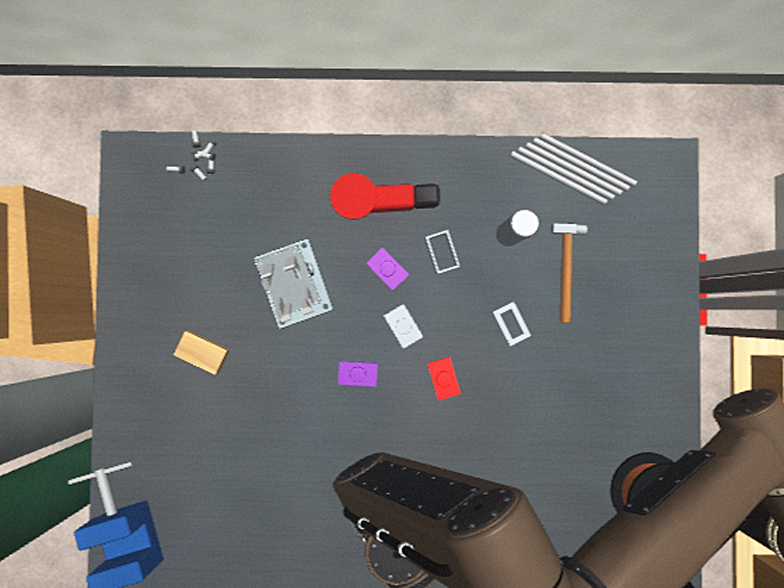

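View pics/side0.png

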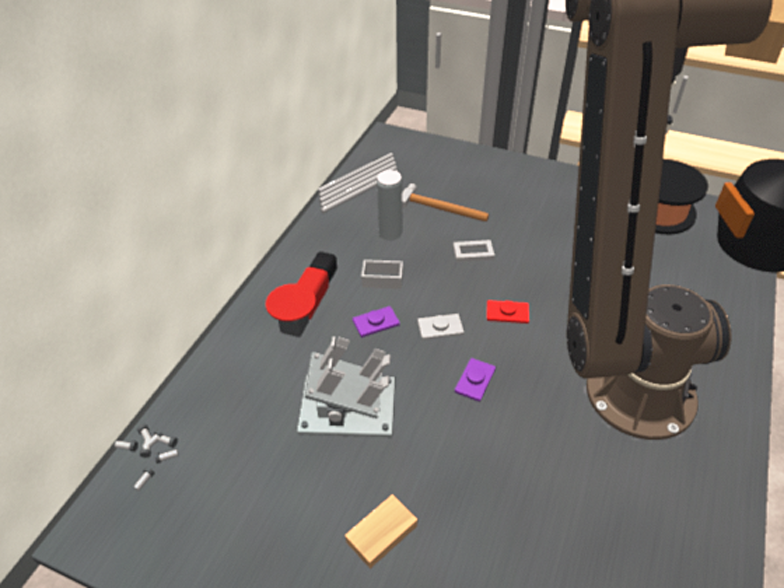

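Tube body: thin-rimmed frame at top(442,251). Spacer: wide-rimmed frame at (511,323). Cap candidates: purple (387,268), purple (358,374), red (444,378) and grey-white (403,325). Only the grey one fits, because purple and red are excluded. Next I'll confirm in enlarged crops.

```bash
cat > h.py <<'E'
import numpy as np, cv2
from scipy.spatial.transform import Rotation as R
from plant import ctrl
def cam(n):
    m=ctrl.camera_model(n); r=R.from_euler('xyz',m['rotation'],degrees=True).as_matrix(); return m['K'],m['xyz'],r
def p2w(n,uv,z):
    K,c,r=cam(n); uv=np.atleast_2d(uv).astype(float)
    d=np.c_[(uv[:,0]-K[0,2])/K[0,0],-(uv[:,1]-K[1,2])/K[1,1],-np.ones(len(uv))]@r.T
    return c+d*((z-c[2])/d[:,2])[:,None]
def w2p(n,P):
    K,c,r=cam(n); q=(np.atleast_2d(P)-c)@r; return np.c_[K[0,2]-K[0,0]*q[:,0]/q[:,2],K[1,2]+K[1,1]*q[:,1]/q[:,2]]
def crop(n,name,x,y,w,h,s,img=None):
    img=ctrl.snapshot(n) if img is None else img
    cv2.imwrite(f"pics/{name}.png",cv2.resize(img[y:y+h,x:x+w],None,fx=s,fy=s,interpolation=cv2.INTER_CUBIC)); return img
E
python3 - <<'E'
from h import *
a=crop("top","c1",232,155,156,105,5)
b=crop("top","c2",172,165,75,75,8,a)
s=crop("side","c3",205,230,85,85,7)
cv2.imwrite("pics/top_raw.png",a);cv2.imwrite("pics/side_raw.png",s)
E
```

```text
(no output)
```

View pics/c1.png

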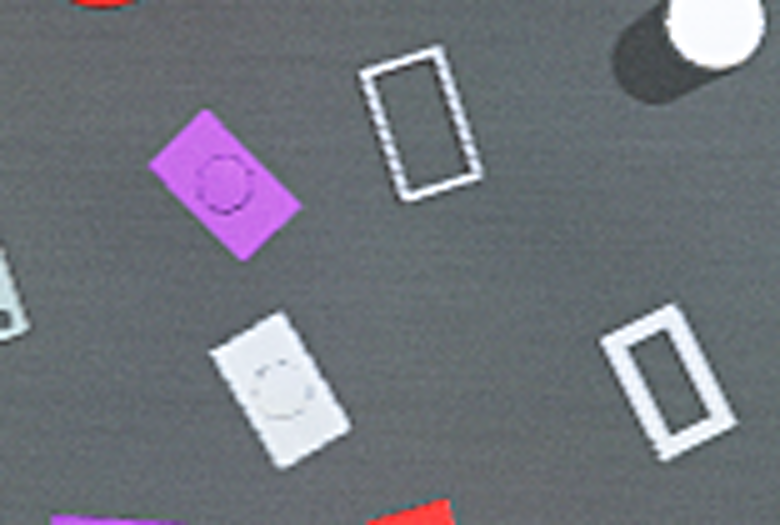

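View pics/c2.png

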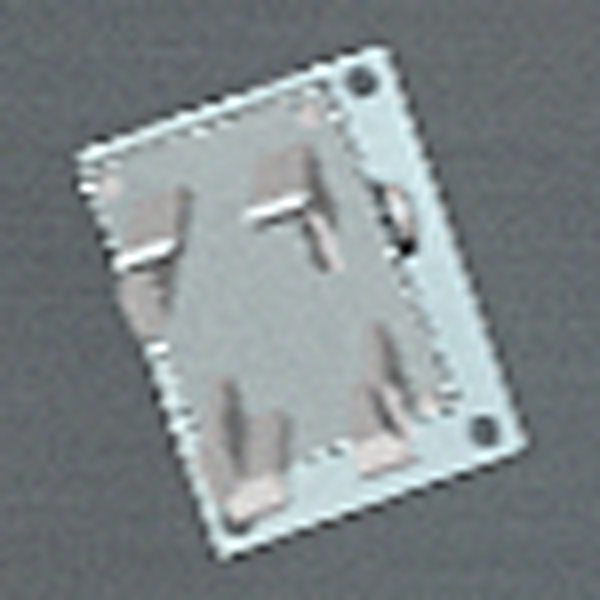

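View pics/c3.png

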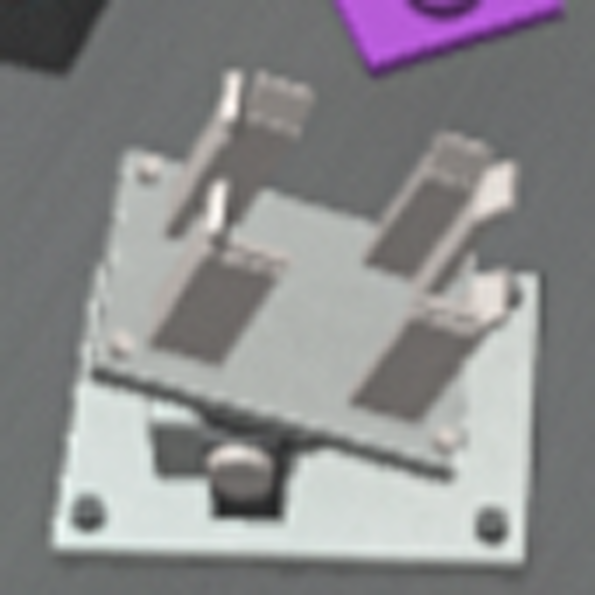

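```bash
cat > fit.py <<'E'
from h import *
from scipy.optimize import least_squares
f=lambda p,x,y,s:(np.array(p,float)+.5)/s-.5+[x,y]
out={}
for n,z,p in [("tube",.04,[(360,72),(438,46),(482,178),(407,201)]),("spacer",.016,[(600,340),(676,304),(737,423),(664,461)]),("cap",.01,[(209,352),(283,311),(351,429),(283,468)])]:
    W=p2w("top",f(p,232,155,5),z)[:,:2]; c=W.mean(0)
    L=(W[0]+W[1]-W[2]-W[3])/2; S=(W[0]-W[1]+W[3]-W[2])/2
    print(n,c.round(4),"long",np.linalg.norm(L).round(4),np.degrees(np.arctan2(L[1],L[0])).round(2),"short",np.linalg.norm(S).round(4),np.degrees(np.arctan2(S[1],S[0])).round(2),"reach",np.hypot(*c).round(3))
tp=f([(78,155),(380,47),(525,440),(222,552)],172,165,8); sp=f([(52,550),(527,562),(540,275)],205,230,7)
sf=f([(95,362),(452,462),(130,152)],205,230,7); tf=f([(85,163)],172,165,8)
T25=lambda yaw:(R.from_euler('z',yaw)*R.from_euler('y',-25,degrees=True)).as_matrix()
def plate(v,c): return np.array([[*(v[1:3]+R.from_euler('z',v[0]).as_matrix()[:2,:2]@np.array([a*.1,b*.075])),.014] for a,b in c])
def floor(v,P): return np.array([v[3],v[4],.085])+np.array(P)@T25(v[0]).T
def res(v):
    return np.r_[(w2p("top",plate(v,[(1,1),(1,-1),(-1,-1),(-1,1)]))-tp).ravel(),(w2p("side",plate(v,[(1,1),(-1,1),(-1,-1)]))-sp).ravel(),
     (w2p("side",floor(v,[(.08,.056,0),(-.08,.056,0),(.08,-.056,0)]))-sf).ravel(),.5*(w2p("top",floor(v,[(.08,.056,0)]))-tf).ravel()]
W=p2w("top",tp,.014);c=W.mean(0)[:2]
s=least_squares(res,[.35,*c,*c],loss='soft_l1'); v=s.x
if __name__=="__main__":
    print("yaw",np.degrees(v[0]),"plate",v[1:3],"nest",v[3:5]); print(res(v).round(2))
    r=R.from_euler('z',-v[0]).as_matrix()[:2,:2]; print("nest in plate",r@(v[3:5]-v[1:3]))
    print("mouth",floor(v,[(0,0,.085)]))
    ims=[]
    for n,x,y,sc in(("top",172,165,8),("side",205,230,7)):
        im=cv2.imread(f"pics/{n}_raw.png"); k=75 if n=="top" else 85
        im=cv2.resize(im[y:y+k,x:x+k],(560,560),interpolation=cv2.INTER_CUBIC); q=560/k
        def dr(P,col): cv2.polylines(im,[((w2p(n,P)-[x,y]+.5)*q).round().astype(int)],False,col,1)
        dr(floor(v,[(.08,.056,0),(-.08,.056,0),(-.08,-.056,0),(.08,-.056,0),(.08,.056,0)]),(0,0,255))
        for a in(1,-1):
            for b in(1,-1):
                dr(floor(v,[(a*.052,b*.016,0),(a*.052,b*.032,0),(a*.028,b*.032,0)]),(0,200,0))
                dr(floor(v,[(a*.06,b*.016,.085),(a*.06,b*.040,.085),(a*.028,b*.040,.085)]),(255,0,0))
        ims.append(im[:, :])
    cv2.imwrite("pics/ov.png",cv2.resize(np.hstack(ims),(800,400)))
E
python3 fit.py
```

```text
tube [ 0.6652 -0.1113] long 0.1001 19.64 short 0.0582 108.44 reach 0.674
spacer [ 0.4806 -0.2962] long 0.0986 27.85 short 0.0611 116.92 reach 0.565
cap [ 0.4714 -0.0126] long 0.1004 31.9 short 0.0599 119.98 reach 0.472
yaw 20.870894822069097 plate [0.58028165 0.27599669] nest [0.58251064 0.27247081]
[-0.1  -0.33  0.49 -0.88  0.97  0.98  0.36  1.15 -0.48  0.65 -0.05  0.42
 -0.32  0.02 -0.32  0.1   0.98  0.58 -0.71 -0.95  0.28  0.37]
nest in plate [ 0.00082659 -0.00408863]
mouth [[0.54894512 0.25967292 0.16203616]]
```

View pics/ov.png

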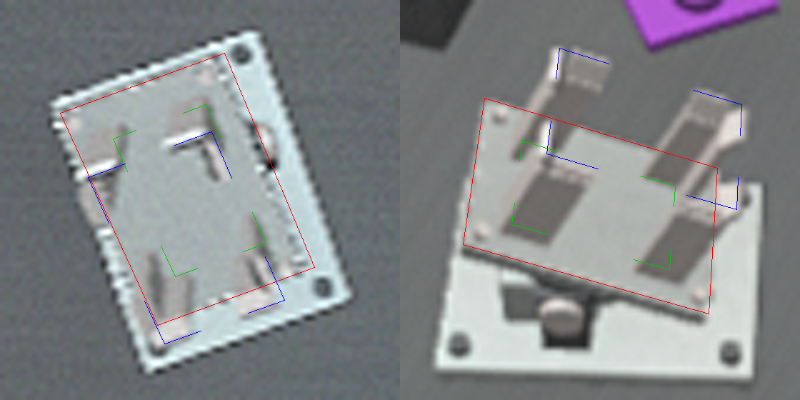

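The overlay fits to within a few mm. I'll refine it with the floor-plate screw heads, then work out the moves.

```bash
cat > fit2.py <<'E'
from fit import *
st=f([(105,180),(310,105),(430,400)],172,165,8); ss=f([(120,345),(150,170),(450,437)],205,230,7)
def res2(w):
    v=w[:5]; a,b=w[5:7]; C=[(a,b,.003),(a,-b,.003),(-a,-b,.003)]; D=[(a,b,.003),(a,-b,.003),(-a,b,.003)]
    return np.r_[res(v),(w2p("top",floor(v,C))-st).ravel(),(w2p("side",floor(v,D))-ss).ravel()]
s=least_squares(res2,[*v,.072,.048],loss='soft_l1',f_scale=.7); v=s.x[:5]
if __name__=="__main__":
    print(s.x.round(4),np.degrees(v[0])); print(res2(s.x).round(2))
E
python3 fit2.py
cat >> h.py <<'E'
def go(xyz,yaw,tilt=0,o=None):
    "shift cm, turn rad from measured pose; tool down, leaned back by tilt deg about its own y, x axis at yaw"
    o=o or ctrl.get_obs()
    Rt=R.from_euler('z',yaw,degrees=True)*R.from_euler('y',-tilt,degrees=True)*R.from_euler('yz',[0,0])*R.from_matrix(np.diag([-1.,1,-1]))
    Rc=R.from_euler('xyz',o['orientation'],degrees=True)
    rv=(Rt*Rc.inv()).as_rotvec(); d=(np.array(xyz)-o['tool_pos'])*100
    print("turn",rv.round(4),"deg",np.degrees(np.linalg.norm(rv)).round(1),"shift",d.round(2),"rows",np.ceil(max(np.linalg.norm(d)/4.17,np.degrees(np.linalg.norm(rv))/7.16)))
E
python3 -c "
from h import *
go([.6652,-.1113,.15],19.2)"
```

```text
tube [ 0.6652 -0.1113] long 0.1001 19.64 short 0.0582 108.44 reach 0.674
spacer [ 0.4806 -0.2962] long 0.0986 27.85 short 0.0611 116.92 reach 0.565
cap [ 0.4714 -0.0126] long 0.1004 31.9 short 0.0599 119.98 reach 0.472
[0.3637 0.5802 0.2759 0.581  0.2741 0.0724 0.0444] 20.838698032582844
[-0.08 -0.32  0.52 -0.84  0.97  1.03  0.35  1.18 -0.45  0.64 -0.02  0.44
 -0.26  0.04 -0.14  0.69  1.21  1.19 -0.51 -0.42  0.04  0.58  1.61  0.11
  0.45  0.53  0.89  0.   -0.31 -0.1  -1.06  0.22 -0.3   0.19]
turn [-0.001  -0.0004  0.1103] deg 6.3 shift [51.49 54.64 -7.6 ] rows 19.0
```

Request:
arm_command --targets '[[[0,0,0.11,3,3,0,1],[0,0,0.11,6,6,0,1],[0,0,0.11,9,9,0,1],[0,0,0.11,12,12,0,1],[0,0,0.11,15,15,0,1],[0,0,0.11,18,18,0,1],[0,0,0.11,21,21,0,1],[0,0,0.11,24,24,0,1]]]'

```text
clock: 0.87
tool_pos: [0.3872, -0.4206, 0.2267]
orientation: [-180.0, 0.0, -160.8]
force: [1.0, -1.2, 0.3]
opening: 0.0876
```

Request:
arm_command --targets '[[[0,0,0,2.8,3,0,1],[0,0,0,5.6,6,0,1],[0,0,0,8.4,9,0,1],[0,0,0,11.2,12,-1,1],[0,0,0,14,15,-3,1],[0,0,0,16.8,18,-5,1],[0,0,0,19.6,21,-7,1],[0,0,0,22.4,24,-8,1]]]'

```text
clock: 1.53
tool_pos: [0.6017, -0.1896, 0.1484]
orientation: [179.9, -0.1, -160.8]
force: [0.7, -0.4, -0.3]
opening: 0.0876
```

Request:
arm_command --targets '[[[0,0,0,2.5,3.3,0,1],[0,0,0,5.1,6.6,0,1],[0,0,0,5.1,6.6,-1,1],[0,0,0,5.1,6.6,-2,1]]]'

```text
clock: 1.87
tool_pos: [0.6542, -0.1231, 0.1296]
orientation: [-180.0, 0.0, -160.6]
force: [-0.1, 0.1, 0.6]
opening: 0.0874
```

```bash
python3 -c "
from h import *
o=ctrl.get_obs();print(o['tool_pos'],o['orientation'])
go([.6652,-.1113,.025],19.2)
crop('top','t1',250,140,130,98,6)"
```

```text
[ 0.65419702 -0.12311256  0.12955117] [-1.79990860e+02  2.88690286e-02 -1.60635355e+02]
turn [-0.      0.0005 -0.0029] deg 0.2 shift [  1.1    1.18 -10.46] rows 3.0
```

View pics/t1.png

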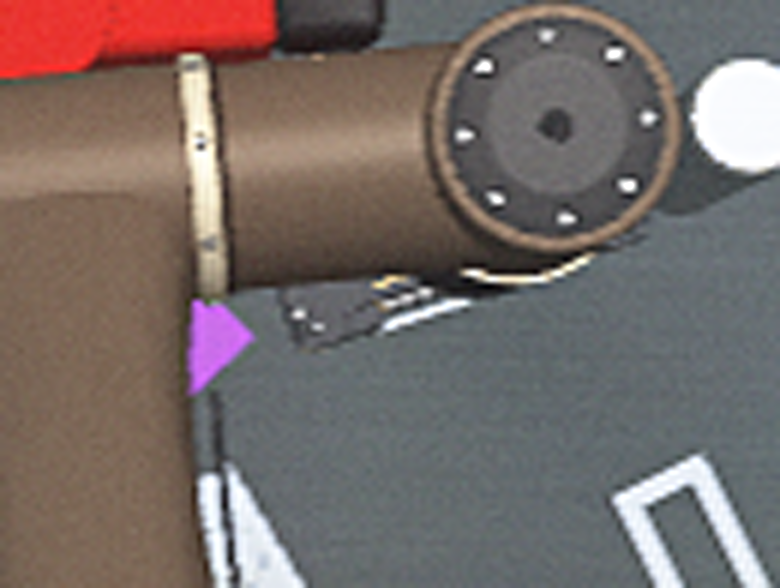

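View 7: the arm hides the tube from the top camera, and the can at (745,115) is clear of the wrist. Descending to grip.

Request:
arm_command --targets '[[[0,0,-0.003,1.1,1.2,-1.5,1],[0,0,-0.003,1.1,1.2,-4.5,1],[0,0,-0.003,1.1,1.2,-7.5,1],[0,0,-0.003,1.1,1.2,-10.5,1],[0,0,-0.003,1.1,1.2,-10.5,1]]]'

```text
clock: 2.33
tool_pos: [0.6584, -0.1145, 0.0189]
orientation: [179.8, -0.6, -161.2]
force: [-1.6, -0.1, -1.1]
opening: 0.0878
```

Request:
arm_command --targets '[[[0,0,0,0,0,0,0.5],[0,0,0,0,0,0,0.5],[0,0,0,0,0,0,0.5],[0,0,0,0,0,0,0.5],[0,0,0,0,0,0,0.5]]]'

```text
clock: 2.75
tool_pos: [0.6647, -0.1134, 0.0271]
orientation: [-180.0, 0.2, -161.0]
force: [3.6, -6.4, 6.3]
opening: 0.0598
```

Request:
arm_command --targets '[[[0,0,0,0,0,0,0.4],[0,0,0,0,0,0.5,0.4],[0,0,0,0,0,3,0.4],[0,0,0,0,0,6,0.4],[0,0,0,0,0,9,0.4],[0,0,0,0,0,12,0.4],[0,0,0,0,0,15,0.4]]]'

```text
clock: 3.33
tool_pos: [0.6625, -0.113, 0.1758]
orientation: [179.9, -0.1, -161.0]
force: [0.6, -0.5, -7.2]
opening: 0.0595
```

```bash
python3 -c "
from h import *
from fit2 import v
N=np.array([.5805,.275,.085]);T=T=(R.from_euler('z',20.84,degrees=True)*R.from_euler('y',-25,degrees=True)).as_matrix()
print(ctrl.get_obs()['tool_pos'],ctrl.get_obs()['force'],ctrl.get_obs()['opening'])
for h in(.15,.085,.027): print(h,N+T[:,2]*h); go(N+T[:,2]*h,20.84,25)
print(T[:,2])
" | grep -v reach
```

```text
[ 0.66250028 -0.11303102  0.1757864 ] [ 0.56778061 -0.46102139 -7.16667997] 0.059474011341294576
0.15 [0.52125457 0.25244743 0.22094617]
turn [ 0.1481 -0.4126  0.0314] deg 25.2 shift [-14.12  36.55   4.52] rows 10.0
0.085 [0.54692759 0.26222021 0.16203616]
turn [ 0.1481 -0.4126  0.0314] deg 25.2 shift [-11.56  37.53  -1.38] rows 10.0
0.027 [0.56983582 0.27094054 0.10947031]
turn [ 0.1481 -0.4126  0.0314] deg 25.2 shift [-9.27 38.4  -6.63] rows 10.0
[-0.39496953 -0.15035046  0.90630779]
```

Request:
arm_command --targets '[[[0.01,-0.04,0,-1.2,3.4,1.5,0.4],[0.03,-0.08,0.01,-2.6,6.8,3,0.4],[0.06,-0.16,0.015,-4,10.2,4.5,0.4],[0.08,-0.22,0.02,-5.5,13.6,4.5,0.4],[0.1,-0.28,0.02,-6.9,17,4.5,0.4],[0.12,-0.34,0.02,-8.3,20.4,4.5,0.4],[0.14,-0.39,0.03,-9.7,23.8,4.5,0.4],[0.148,-0.413,0.031,-11.1,27.2,4.5,0.4]]]'

```text
clock: 4.0
tool_pos: [0.5493, 0.1589, 0.219]
orientation: [180.0, 25.1, -159.2]
force: [1.3, -1.2, -5.4]
opening: 0.0599
```

Request:
arm_command --targets '[[[0,0,0,-1,3,0,0.4],[0,0,0,-2,6,0,0.4],[0,0,0,-2.6,8,0,0.4],[0,0,0,-3,9.35,0,0.4],[0,0,0,-3,9.35,0,0.4],[0,0,0,-3,9.35,0,0.4],[0,0,0,-3,9.35,0,0.4],[0,0,0,-3,9.35,0,0.4]]]'

```text
clock: 4.67
tool_pos: [0.5225, 0.2511, 0.2197]
orientation: [-179.9, 25.1, -159.2]
force: [0.3, -0.5, -5.6]
opening: 0.0597
```

```bash
cat >> h.py <<'E'
NO=np.array([.5805,.275,.085]);NT=(R.from_euler('z',20.84,degrees=True)*R.from_euler('y',-25,degrees=True)).as_matrix()
def nest(h,dx=0,dy=0): return NO+NT@[dx,dy,h]
def where():
    o=ctrl.get_obs(); print("nest-frame tcp mm",((o['tool_pos']-NO)@NT*1000).round(1),"rpy",o['orientation'].round(1),"F",o['force'].round(1),"open",o['opening'].round(4),"t",o['clock'])
E
python3 - <<'E'
from h import *
where(); go(nest(.15),20.84,25)
a=ctrl.snapshot("top"); b=ctrl.snapshot("side")
cv2.imwrite("pics/ta.png",a);cv2.imwrite("pics/sa.png",b)
A=cv2.resize(a[150:250,160:260],(400,400),interpolation=cv2.INTER_CUBIC);B=cv2.resize(b[215:315,195:295],(400,400),interpolation=cv2.INTER_CUBIC)
cv2.imwrite("pics/m1.png",np.hstack([A,B]))
E
```

```text
Traceback (most recent call last):
  File "h.py", line 25, in where
    o=ctrl.get_obs(); print("nest-frame tcp mm",((o['tool_pos']-NO)@NT*1000).round(1),"rpy",o['orientation'].round(1),"F",o['force'].round(1),"open",o['opening'].round(4),"t",o['clock'])
                                                                                                                                                     ^^^^^^^^^^^^^^^^^^
AttributeError: 'float' object has no attribute 'round'
```

```bash
sed -i "s/o\['opening'\].round(4)/round(o['opening'],4)/" h.py
python3 - <<'E'
from h import *
where(); go(nest(.15),20.84,25)
a=ctrl.snapshot("top"); b=ctrl.snapshot("side")
cv2.imwrite("pics/ta.png",a);cv2.imwrite("pics/sa.png",b)
A=cv2.resize(a[150:250,160:260],(400,400),interpolation=cv2.INTER_CUBIC);B=cv2.resize(b[215:315,195:295],(400,400),interpolation=cv2.INTER_CUBIC)
cv2.imwrite("pics/m1.png",np.hstack([A,B]))
E
```

```text
nest-frame tcp mm [ 1.000e-01 -1.700e+00  1.486e+02] rpy [-179.9   25.1 -159.2] F [ 0.3 -0.5 -5.6] open 0.0597 t 4.6667
turn [0.0013 0.0018 0.0019] deg 0.2 shift [-0.12  0.13  0.12] rows 1.0
```

View pics/m1.png

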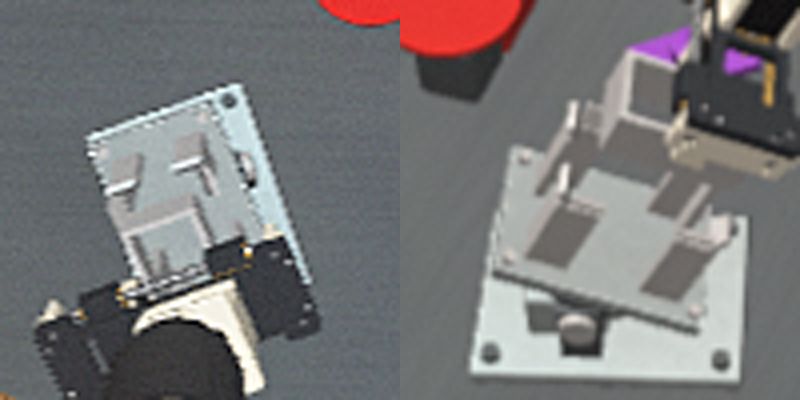

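```bash
cat > ov.py <<'E'
from h import *
def box(o,x0,x1,z0,z1): # corners relative to TCP in tool-aligned nest axes
    Rm=R.from_euler('xyz',o['orientation'],degrees=True).as_matrix()@np.diag([-1.,1,-1])
    return [o['tool_pos']+Rm@[x,y,z] for z in(z0,z1) for x,y in((x0,-.03),(x0,.03),(x1,.03),(x1,-.03))]
def draw(name,P,ta,sa,w=50,s=8):
    o=[]
    for n,im,(x,y) in(("top",ta[0],ta[1]),("side",sa[0],sa[1])):
        g=cv2.resize(im[y:y+w,x:x+w],None,fx=s,fy=s,interpolation=cv2.INTER_CUBIC)
        q=((w2p(n,P)-[x,y]+.5)*s).round().astype(int)
        for i,j in [(0,1),(1,2),(2,3),(3,0),(4,5),(5,6),(6,7),(7,4),(0,4),(1,5),(2,6),(3,7)]: cv2.line(g,tuple(map(int,q[i])),tuple(map(int,q[j])),(0,0,255),1)
        o.append(g)
    cv2.imwrite(f"pics/{name}.png",np.hstack(o))
E
python3 - <<'E'
from ov import *
o=ctrl.get_obs()
draw("m2",box(o,-.05,.05,-.027,.013),(cv2.imread("pics/ta.png"),(180,185)),(cv2.imread("pics/sa.png"),(232,213)))
E
```

```text
(no output)
```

View pics/m2.png

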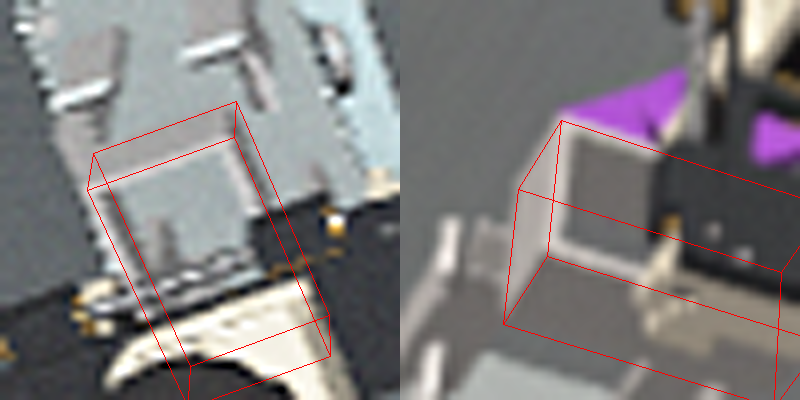

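View 9: the predicted tube outline matches the real tube in both views to within about 1 px (2 mm), so the grip is centred. Inserting.

Request:
arm_command --targets '[[[0,0,0,0.27,0.28,-0.8,0.4],[0,0,0,0.67,0.43,-1.7,0.4],[0,0,0,1.06,0.58,-2.6,0.4],[0,0,0,1.46,0.73,-3.5,0.4],[0,0,0,1.85,0.88,-4.4,0.4],[0,0,0,1.85,0.88,-4.4,0.4],[0,0,0,1.85,0.88,-4.4,0.4]]]'

```text
clock: 5.35
tool_pos: [0.5413, 0.2599, 0.1756]
orientation: [-179.8, 25.1, -159.2]
force: [-0.2, 0.7, -5.9]
opening: 0.0598
```

```bash
python3 -c "
from h import *
where();go(nest(.05),20.84,25)"
```

```text
nest-frame tcp mm [ 0.2 -0.2 99.9] rpy [-179.8   25.1 -159.2] F [-0.2  0.7 -5.9] open 0.0598 t 5.35
turn [0.002  0.0018 0.002 ] deg 0.2 shift [ 1.95  0.76 -4.53] rows 2.0
```

Request:
arm_command --targets '[[[0.002,0.002,0.002,0.4,0.15,-0.9,0.4],[0.002,0.002,0.002,0.8,0.3,-1.8,0.4],[0.002,0.002,0.002,1.2,0.45,-2.7,0.4],[0.002,0.002,0.002,1.6,0.6,-3.6,0.4],[0.002,0.002,0.002,1.97,0.75,-4.53,0.4],[0.002,0.002,0.002,1.97,0.75,-4.53,0.4],[0.002,0.002,0.002,1.97,0.75,-4.53,0.4]]]'

```text
clock: 5.93
tool_pos: [0.5643, 0.269, 0.1365]
orientation: [179.9, 25.6, -159.2]
force: [-0.7, -5.8, 13.9]
opening: 0.06
```

```bash
python3 -c "
from h import *
where();go(nest(.028),20.84,25)"
```

```text
nest-frame tcp mm [ 6.2  0.2 54. ] rpy [ 179.9   25.6 -159.2] F [-0.7 -5.8 13.9] open 0.06 t 5.9333
turn [-0.0052  0.0087  0.0002] deg 0.6 shift [ 0.51  0.18 -2.61] rows 1.0
```

Run:
```python
from ov import *
where(); a=ctrl.snapshot("top"); b=ctrl.snapshot("side"); o=ctrl.get_obs(); where()
cv2.imwrite("pics/tb.png",a);cv2.imwrite("pics/sb.png",b)
draw("m3",box(o,-.05,.05,-.027,.013),(a,(175,172)),(b,(212,238)),w=57,s=7)
```

```text
nest-frame tcp mm [ 6.2  0.2 54. ] rpy [ 179.9   25.6 -159.2] F [-0.7 -5.8 13.9] open 0.06 t 5.9333
nest-frame tcp mm [ 6.1  0.2 54. ] rpy [ 179.9   25.6 -159.2] F [-0.1 -6.9 13.3] open 0.0599 t 6.0333
```

View pics/m3.png

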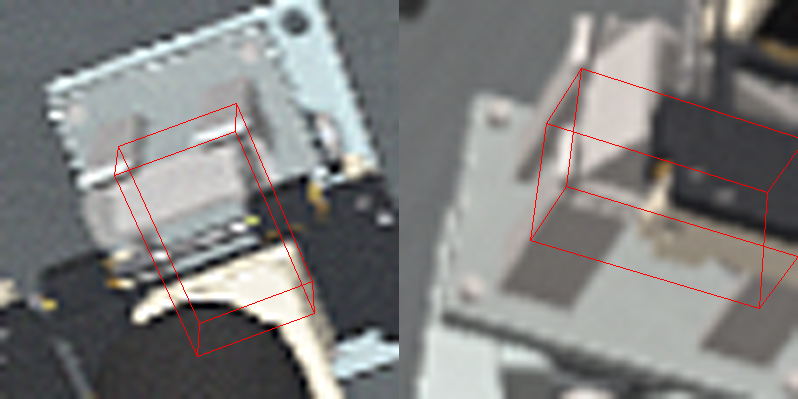

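The tube has pitched in the grip, with its +x end raised about 15°, so it caught on a post. Before backing off I'll check the nest fit by edge alignment in the unobstructed first pictures.

```bash
cat > edge.py <<'E'
from h import *
from scipy.ndimage import map_coordinates
from scipy.optimize import differential_evolution
def segs():
    S=[]
    c=[(.08,.056),(-.08,.056),(-.08,-.056),(.08,-.056)]
    for i in range(4): S.append(((*c[i],0),(*c[(i+1)%4],0)))
    for a in(1,-1):
        for b in(1,-1):
            for x,y,z in((.060,.040,.085),(.068,.048,.085)):
                S+= [((a*x,b*.016,z),(a*x,b*y,z)),((a*x,b*y,z),(a*.028,b*y,z))]
            S+=[((a*.052,b*.016,.0),(a*.052,b*.016,.07)),((a*.028,b*.032,.0),(a*.028,b*.032,.07))]
    return S
PT=np.vstack([np.linspace(p,q,25) for p,q in segs()])
G={}
for n in("top","side"):
    im=cv2.GaussianBlur(cv2.imread(f"pics/{n}_raw.png"),(0,0),.7).astype(float)
    g=np.max([np.hypot(cv2.Sobel(im[...,k],-1,1,0),cv2.Sobel(im[...,k],-1,0,1)) for k in range(3)],0); G[n]=np.minimum(g,150)
def score(w,cams,P=PT):
    T=(R.from_euler('z',w[2],degrees=True)*R.from_euler('y',-25,degrees=True)).as_matrix()
    X=np.array([w[0],w[1],.085])+P@T.T
    return -sum(map_coordinates(G[n],w2p(n,X)[:,::-1].T,order=1).mean() for n in cams)
if __name__=="__main__":
    B=[(.565,.6),(.258,.292),(18,24)]
    for cams in(("top",),("side",),("top","side")):
        r=differential_evolution(score,B,args=(cams,),seed=1,maxiter=60); print(cams,r.x.round(4),r.fun, "used:",score([.5805,.275,20.84],cams))
E
python3 edge.py
```

```text
('top',) [ 0.5802  0.277  18.3469] -109.63776995675181 used: -106.83068813434808
('side',) [ 0.58    0.2781 20.6763] -115.4100485659308 used: -112.1618985592156
('top', 'side') [ 0.5802  0.2775 20.0256] -223.83836585673654 used: -218.99258669356368
```

Request:
arm_command --targets '[[[0,0,0,-0.4,-0.15,0.9,0.4],[0,0,0,-0.8,-0.3,1.8,0.4],[0,0,0,-1.6,-0.6,3.6,0.4],[0,0,0,-2.4,-0.9,5.4,0.4],[0,0,0,-3.2,-1.2,7.2,0.4],[0,0,0,-4,-1.5,9,0.4],[0,0,0,-4,-1.5,9,0.4],[0,0,0,-4,-1.5,9,0.4]]]'

```text
clock: 6.7
tool_pos: [0.5211, 0.2544, 0.2231]
orientation: [179.8, 25.3, -159.2]
force: [-0.3, -0.7, -5.8]
opening: 0.0601
```

Run:
```python
from ov import *
where(); a=ctrl.snapshot("top"); b=ctrl.snapshot("side"); o=ctrl.get_obs()
cv2.imwrite("pics/tc.png",a);cv2.imwrite("pics/sc.png",b)
draw("m4",box(o,-.05,.05,-.027,.013),(a,(178,185)),(b,(230,205)),w=57,s=7)
```

```text
nest-frame tcp mm [  1.4   1.9 151.7] rpy [ 179.8   25.3 -159.2] F [-0.3 -0.7 -5.8] open 0.0601 t 6.7
```

View pics/m4.png

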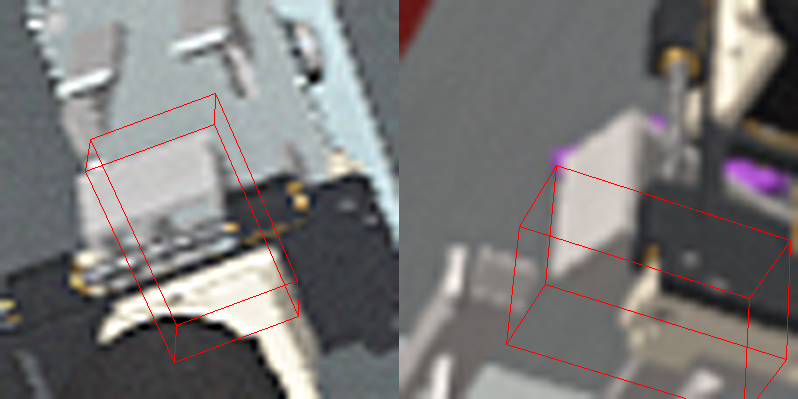

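The tube is clearly pitched, with its end caught on the +x flare. I'll quantify the in-grip offset numerically from the saved pictures before and after.

```bash
cat > tubefit.py <<'E'
from edge import *
def tube_segs():
    S=[]
    for z in(-.02,.02):
        S+=[((.05,-.03,z),(.05,.03,z)),((.05,-.03,z),(.028,-.03,z)),((.05,.03,z),(.028,.03,z))]
    for y in(-.03,.03): S.append(((.05,y,-.02),(.05,y,.02)))
    S+=[((.045,-.025,.02),(.045,.025,.02))]
    return np.vstack([np.linspace(p,q,20) for p,q in S])
TP=tube_segs()
def fit(ims,tcp,rpy,bounds):
    g={}
    for n,fn in ims.items():
        im=cv2.GaussianBlur(cv2.imread(fn),(0,0),.7).astype(float)
        g[n]=np.minimum(np.max([np.hypot(cv2.Sobel(im[...,k],-1,1,0),cv2.Sobel(im[...,k],-1,0,1)) for k in range(3)],0),150)
    Rm=R.from_euler('xyz',rpy,degrees=True).as_matrix()@np.diag([-1.,1,-1])
    def sc(w,cams=("top","side")):
        # rotate about pad point 6mm above tcp; +pitch = +x end up ; w: dx,dy,dz(of tube centre vs tcp),pitch
        P=(TP)@R.from_euler('y',-w[3],degrees=True).as_matrix().T+[w[0],w[1],w[2]]
        X=np.array(tcp)+P@Rm.T
        return -sum(map_coordinates(g[n],w2p(n,X)[:,::-1].T,order=1).mean() for n in cams)
    for cams in(("top",),("side",),("top","side")):
        r=differential_evolution(sc,bounds,args=(cams,),seed=2,maxiter=150,popsize=25); print(cams,r.x.round(4),round(r.fun,1))
if __name__=="__main__":
    fit({"top":"pics/ta.png","side":"pics/sa.png"},[.5225,.2511,.2197],[-179.9,25.1,-159.2],[(-.01,.01),(-.006,.006),(-.015,.003),(-6,6)])
    fit({"top":"pics/tc.png","side":"pics/sc.png"},[.5211,.2544,.2231],[179.8,25.3,-159.2],[(-.025,.025),(-.006,.006),(-.03,.03),(-10,70)])
E
python3 tubefit.py
```

```text
('top',) [-6.1000e-03  1.4000e-03  3.0000e-03 -5.8546e+00] -117.5
('side',) [ 9.0000e-04 -6.0000e-03 -8.2000e-03  5.5977e+00] -124.6Traceback (most recent call last):
    calc_energies = list(
        self._mapwrapper(self.func, parameters_pop[0:S])
    )
    return self.f(x, *self.args)
           ~~~~~~^^^^^^^^^^^^^^^
  File "tubefit.py", line 20, in sc
    return -sum(map_coordinates(g[n],w2p(n,X)[:,::-1].T,order=1).mean() for n in cams)
            ~~~^^^^^^^^^^^^^^^^^^^^^^^^^^^^^^^^^^^^^^^^^^^^^^^^^^^^^^^^^^^^^^^^^^^^^^^
  File "tubefit.py", line 20, in <genexpr>
    return -sum(map_coordinates(g[n],w2p(n,X)[:,::-1].T,order=1).mean() for n in cams)
                                     ~~~^^^^^
  File "h.py", line 11, in w2p
    K,c,r=cam(n); q=(np.atleast_2d(P)-c)@r; return np.c_[K[0,2]-K[0,0]*q[:,0]/q[:,2],K[1,2]+K[1,1]*q[:,1]/q[:,2]]
          ~~~^^^
  File "h.py", line 5, in cam
    m=ctrl.camera_model(n); r=R.from_euler('xyz',m['rotation'],degrees=True).as_matrix(); return m['K'],m['xyz'],r
ValueError: time passes only in moves, steps and waits

The above exception was the direct cause of the following exception:

Traceback (most recent call last):
  File "tubefit.py", line 24, in <module>
    fit({"top":"pics/ta.png","side":"pics/sa.png"},[.5225,.2511,.2197],[-179.9,25.1,-159.2],[(-.01,.01),(-.006,.006),(-.015,.003),(-6,6)])
    ~~~^^^^^^^^^^^^^^^^^^^^^^^^^^^^^^^^^^^^^^^^^^^^^^^^^^^^^^^^^^^^^^^^^^^^^^^^^^^^^^^^^^^^^^^^^^^^^^^^^^^^^^^^^^^^^^^^^^^^^^^^^^^^^^^^^^^
  File "tubefit.py", line 22, in fit
    r=differential_evolution(sc,bounds,args=(cams,),seed=2,maxiter=150,popsize=25); print(cams,r.x.round(4),round(r.fun,1))
RuntimeError: The map-like callable must be of the form f(func, iterable), returning a sequence of numbers the same length as 'iterable'
```

```bash
sed -i 's/^def cam(n):/import functools\n@functools.lru_cache\ndef cam(n):/' h.py
sed -i 's/\[(-.01,.01),(-.006,.006),(-.015,.003),(-6,6)\]/[(-.01,.01),(-.003,.003),(-.009,-.004),(-1.5,1.5)]/' tubefit.py; python3 tubefit.py
```

```text
('top',) [-0.01    0.0025 -0.004   1.5   ] -113.3
('side',) [ 3.0000e-04 -1.8000e-03 -8.4000e-03  1.4389e+00] -116.7
('top', 'side') [ 0.0016  0.0022 -0.004   1.4663] -221.0
('top',) [6.60000e-03 2.00000e-04 2.61000e-02 6.21827e+01] -137.5
('side',) [-3.50000e-03 -6.00000e-03  7.00000e-03  2.88577e+01] -127.3
('top', 'side') [-2.20000e-03  3.20000e-03  2.09000e-02  2.28115e+01] -257.3
```

Next I'll press the tube flat on the table at its original spot and re-grip it deeper.

```bash
sed -i 's/^NO=.*/NO=np.array([.580,.277,.085]);NT=(R.from_euler("z",20.4,degrees=True)*R.from_euler("y",-25,degrees=True)).as_matrix()/' h.py; python3 -c "
from h import *
where(); go([.6652,-.1113,.1],20.4); go([.6652,-.1113,.024],20.4)"
```

```text
nest-frame tcp mm [ -0.6  -1.6 149.8] rpy [ 179.9   25.1 -159.1] F [-0.4 -0.1 -4.6] open 0.0596 t 6.8
turn [-0.1554  0.4087 -0.0083] deg 25.1 shift [ 14.45 -36.45 -12.05] rows 10.0
turn [-0.1554  0.4087 -0.0083] deg 25.1 shift [ 14.45 -36.45 -19.65] rows 11.0
```

Request:
arm_command --targets '[[[-0.01,0.04,0,1.4,-3.6,0,0.4],[-0.03,0.1,0,2.8,-7.2,0,0.4],[-0.06,0.18,0,4.2,-10.8,-1,0.4],[-0.09,0.24,0,5.7,-14.4,-2,0.4],[-0.11,0.3,0,7.1,-18,-3,0.4],[-0.13,0.35,0,8.5,-21.6,-4,0.4],[-0.15,0.39,-0.008,10,-25.2,-5,0.4],[-0.155,0.409,-0.008,11.4,-28.8,-6,0.4]]]'

```text
clock: 7.47
tool_pos: [0.6358, -0.0356, 0.1584]
orientation: [180.0, -0.3, -159.6]
force: [1.5, 1.6, -4.8]
opening: 0.0598
```

Request:
arm_command --targets '[[[0,0,0,1.5,-3.8,-1,0.4],[0,0,0,3,-7.6,-3,0.4],[0,0,0,3,-7.6,-5,0.4],[0,0,0,3,-7.6,-7,0.4],[0,0,0,3,-7.6,-8,0.4],[0,0,0,3,-7.6,-9,0.4],[0,0,0,3,-7.6,-9,0.4]]]'

```text
clock: 8.05
tool_pos: [0.6632, -0.1092, 0.0683]
orientation: [179.9, -0.2, -159.6]
force: [-0.2, -0.3, -6.2]
opening: 0.06
```

```bash
python3 -c "
from h import *
where(); print(ctrl.get_obs()['tool_pos']);go([.6652,-.1113,.022],20.4)"
```

```text
nest-frame tcp mm [ -58.4 -391.     8.8] rpy [ 179.9   -0.2 -159.6] F [-0.2 -0.3 -6.2] open 0.06 t 8.05
[ 0.66315811 -0.10919744  0.06832316]
turn [-0.0001 -0.0041 -0.0003] deg 0.2 shift [ 0.2  -0.21 -4.63] rows 2.0
```

Request:
arm_command --targets '[[[0,0,0,0,0,-0.7,0.4],[0,0,0,0,0,-1.4,0.4],[0,0,0,0,0,-2.1,0.4],[0,0,0,0,0,-2.7,0.4],[0,0,0,0,0,-3.3,0.4],[0,0,0,0,0,-3.7,0.4],[0,0,0,0,0,-3.7,0.4]]]'

```text
clock: 8.63
tool_pos: [0.6638, -0.1092, 0.0332]
orientation: [179.9, -0.1, -159.6]
force: [1.7, 0.1, -5.6]
opening: 0.0599
```

Request:
arm_command --targets '[[[0,0,0,0,0,-0.3,0.4],[0,0,0,0,0,-0.6,0.4],[0,0,0,0,0,-0.9,0.4],[0,0,0,0,0,-0.9,0.4]]]'

```text
clock: 8.97
tool_pos: [0.664, -0.1092, 0.0246]
orientation: [180.0, -0.0, -159.6]
force: [0.3, 0.1, -4.6]
opening: 0.0598
```

Request:
arm_command --targets '[[[0,0,0,0,0,-0.3,0.4],[0,0,0,0,0,-0.5,0.4],[0,0,0,0,0,-0.5,0.4],[0,0,0,0,0,-0.5,1],[0,0,0,0,0,-0.5,1],[0,0,0,0,0,-0.5,1],[0,0,0,0,0,-0.5,1],[0,0,0,0,0,-0.5,1]]]'

```text
clock: 9.63
tool_pos: [0.6649, -0.1092, 0.0209]
orientation: [180.0, 0.1, -159.6]
force: [0.6, 0.2, 0.1]
opening: 0.0856
```

Request:
arm_command --targets '[[[0,0,0,0,0,3,1],[0,0,0,0,0,6,1],[0,0,0,-3,-3,9,1],[0,0,0,-6,-6,12,1],[0,0,0,-9,-9,15,1],[0,0,0,-12,-12,15,1],[0,0,0,-15,-15,15,1],[0,0,0,-18,-18,15,1]]]'

```text
clock: 10.3
tool_pos: [0.5044, -0.2697, 0.171]
orientation: [-179.9, 0.2, -159.5]
force: [0.2, -1.0, -0.6]
opening: 0.0876
```

Run:
```python
from h import *
a=ctrl.snapshot("top"); cv2.imwrite("pics/td.png",a)
m=(a.astype(int).min(2)>165).astype(np.uint8)
n,l,s,c=cv2.connectedComponentsWithStats(m)
for i in range(1,n):
    if 40<s[i,4]<900 and 230<c[i][0]<400 and 120<c[i][1]<280:
        q=np.argwhere(l==i)[:,::-1].astype(np.float32); r=cv2.minAreaRect(q); b=cv2.boxPoints(r)
        print(c[i].round(1),s[i,4],[round(t,1) for t in r[1]],[p2w("top",b.mean(0),z)[0,:2].round(4).tolist() for z in(.04,)], round(r[2],1))
```

```text
[398.9 126.1] 222 [76.0, 3.0] [[0.8626, -0.4112]] 27.3
[374.6 158.8] 283 [18.4, 17.7] [[0.7427, -0.3219]] 45.0
[314.6 177.8] 121 [27.8, 16.8] [[0.6652, -0.106]] 70.0
[349.9 215.6] 119 [4.7, 30.3] [[0.5344, -0.2354]] 8.1
[287.1 232.7] 414 [27.1, 16.5] [[0.4723, -0.0113]] 59.0
```

Run:
```python
from h import *
go([.665,-.108,.07],20)
def ang(fn,x0,x1,y0,y1,z):
    a=cv2.imread(fn).astype(float).min(2)[y0:y1,x0:x1]; w=np.clip(a-130,0,60)
    yy,xx=np.mgrid[y0:y1,x0:x1]; W=w.ravel(); P=p2w("top",np.c_[xx.ravel(),yy.ravel()],z)[:,:2]
    c=(P*W[:,None]).sum(0)/W.sum(); C=((P-c)*W[:,None]).T@(P-c); e,V=np.linalg.eigh(C); v=V[:,1]*np.sign(V[0,1])
    print(fn,c.round(4),np.degrees(np.arctan2(v[1],v[0])).round(2), np.sqrt(e/W.sum()).round(4))
ang("pics/td.png",298,332,158,198,.04)
ang("pics/top_raw.png",298,332,158,198,.04)
ang("pics/top_raw.png",350,382,213,250,.016)
ang("pics/td.png",272,304,214,252,.010)
```

```text
turn [-0.0002  0.0004 -0.0055] deg 0.3 shift [ 16.59  16.49 -10.07] rows 7.0
pics/td.png [ 0.6714 -0.1066] 33.84 [0.0238 0.0338]
pics/top_raw.png [ 0.667  -0.1106] 18.2 [0.0243 0.0356]
pics/top_raw.png [ 0.4811 -0.2953] 28.15 [0.0216 0.0326]
pics/td.png [ 0.4708 -0.0094] 29.47 [0.0165 0.0292]
```

Request:
arm_command --targets '[[[0,0,-0.005,2.8,2.8,0,1],[0,0,-0.005,5.6,5.6,0,1],[0,0,-0.005,8.4,8.4,0,1],[0,0,-0.005,11.2,11.2,-2,1],[0,0,-0.005,14,14,-4,1],[0,0,-0.005,16.5,16.4,-6,1],[0,0,-0.005,16.5,16.4,-7,1],[0,0,-0.005,16.5,16.4,-7,1]]]'

```text
clock: 11.02
tool_pos: [0.6693, -0.1027, 0.0952]
orientation: [179.9, -0.3, -159.7]
force: [-1.3, -1.1, -0.5]
opening: 0.0878
```

Request:
arm_command --targets '[[[0,0,0,0,0,-2.5,1],[0,0,0,0,0,-5,1],[0,0,0,0,0,-7,1],[0,0,0,0,0,-8.1,1],[0,0,0,0,0,-8.1,1],[0,0,0,0,0,-8.1,1]]]'

```text
clock: 11.52
tool_pos: [0.6701, -0.1053, 0.0189]
orientation: [180.0, 0.0, -159.9]
force: [0.8, 0.6, 0.7]
opening: 0.0878
```

Request:
arm_command --targets '[[[0,0,0,0,0,0,0.4],[0,0,0,0,0,0,0.4],[0,0,0,0,0,0,0.4],[0,0,0,0,0,0,0.4],[0,0,0,0,0,0,0.4],[0,0,0,0,0,0,0.4],[0,0,0,0,0,0,0.4]]]'

```text
clock: 12.1
tool_pos: [0.6706, -0.1048, 0.019]
orientation: [-180.0, 0.1, -159.8]
force: [-0.4, -1.1, 6.1]
opening: 0.0595
```

Request:
arm_command --targets '[[[0,0,0,0,0,0,1],[0,0,0,0,0,0,1],[0,0,0,0,0,0,1],[0,0,0,-0.53,-0.19,0,1],[0,0,0,-0.53,-0.19,0,1],[0,0,0,-0.53,-0.19,0,1]]]'

```text
clock: 12.6
tool_pos: [0.6642, -0.1066, 0.0179]
orientation: [180.0, -0.0, -159.9]
force: [0.3, -0.5, 0.4]
opening: 0.0869
```

Request:
arm_command --targets '[[[0,0,0,0,0,0,0.4],[0,0,0,0,0,0,0.4],[0,0,0,0,0,0,0.4],[0,0,0,0,0,0,0.4],[0,0,0,0,0,0,0.4],[0,0,0,0,0,0,0.4],[0,0,0,0,0,0,0.4]]]'

```text
clock: 13.18
tool_pos: [0.6648, -0.1065, 0.018]
orientation: [180.0, 0.0, -159.9]
force: [-0.2, -0.5, -1.0]
opening: 0.0597
```

Request:
arm_command --targets '[[[0,0,0,0,0,1,0.4],[0,0,0,0,0,4,0.4],[0,0,0,0,0,8,0.4],[0,0,0,0,0,12,0.4],[0,0,0,0,0,15,0.4],[0,0,0,0,0,15,0.4]]]'

```text
clock: 13.68
tool_pos: [0.668, -0.1068, 0.1765]
orientation: [-179.8, 0.6, -159.8]
force: [2.1, -0.0, -3.5]
opening: 0.0597
```

```bash
python3 -c "
from h import *
where(); print(ctrl.get_obs()['tool_pos']);go(nest(.135),20.4,25)"
```

```text
nest-frame tcp mm [  -7.8 -390.4  104.6] rpy [-179.8    0.6 -159.8] F [ 2.1 -0.  -3.5] open 0.0597 t 13.6833
[ 0.66803261 -0.10682003  0.17647729]
turn [ 0.1514 -0.3984  0.0043] deg 24.4 shift [-14.15  36.39   3.09] rows 10.0
```

Request:
arm_command --targets '[[[0.01,-0.04,0,-1.3,3.4,1.5,0.4],[0.03,-0.08,0,-2.6,6.8,3,0.4],[0.06,-0.16,0.002,-3.9,10.2,4,0.4],[0.08,-0.22,0.003,-5.2,13.6,4,0.4],[0.1,-0.28,0.004,-6.5,17,4,0.4],[0.12,-0.34,0.004,-7.8,20.4,4,0.4],[0.14,-0.39,0.004,-9.1,23.8,4,0.4],[0.152,-0.409,0.004,-10.4,27.2,4,0.4]]]'

```text
clock: 14.35
tool_pos: [0.5571, 0.1656, 0.2066]
orientation: [179.8, 25.0, -159.7]
force: [0.9, -0.5, -5.6]
opening: 0.06
```

Request:
arm_command --targets '[[[0,0,0,-1.2,3,0,0.4],[0,0,0,-2.2,6,0,0.4],[0,0,0,-3,8,0,0.4],[0,0,0,-3.4,9.2,0,0.4],[0,0,0,-3.4,9.2,0,0.4],[0,0,0,-3.4,9.2,0,0.4],[0,0,0,-3.4,9.2,0,0.4],[0,0,0,-3.4,9.2,0,0.4]]]'

```text
clock: 15.02
tool_pos: [0.5265, 0.2564, 0.2076]
orientation: [179.9, 24.9, -159.7]
force: [-1.1, 0.6, -6.3]
opening: 0.0598
```

Run:
```python
from tubefit import *
where();go(nest(.1),20.4,25); go(nest(.085),20.4,25)
a=ctrl.snapshot("top"); b=ctrl.snapshot("side"); o=ctrl.get_obs()
cv2.imwrite("pics/te.png",a);cv2.imwrite("pics/se.png",b)
fit({"top":"pics/te.png","side":"pics/se.png"},o['tool_pos'],o['orientation'],[(-.008,.008),(-.004,.004),(.001,.003),(-1,1)])
```

```text
nest-frame tcp mm [-1.000e-01 -7.000e-01  1.353e+02] rpy [ 179.9   24.9 -159.7] F [-1.1  0.6 -6.3] open 0.0598 t 15.0167
turn [-0.0006 -0.0012  0.0012] deg 0.1 shift [ 1.39  0.59 -3.19] rows 1.0
turn [-0.0006 -0.0012  0.0012] deg 0.1 shift [ 1.98  0.81 -4.55] rows 2.0
('top',) [-0.008   0.0026  0.003  -1.    ] -112.4
('side',) [ 0.0011  0.0039  0.0024 -0.0235] -122.2
('top', 'side') [ 5.000e-04  3.000e-03  2.700e-03 -8.714e-01] -230.5
```

Both cameras see the tube about 3 mm to +y of the robot's TCP, so the cameras and robot disagree by that much. I'll aim y = −3 mm in the measured nest frame and descend by feel.

```bash
python3 -c "
from h import *
where();go(nest(.095,0,-.003),20.4,25);print((NT*100).round(2))"
```

```text
nest-frame tcp mm [  0.3  -0.6 135.4] rpy [ 179.9   25.  -159.7] F [ 0.6 -0.2 -5.8] open 0.0596 t 15.1167
turn [-0.0011 -0.0007  0.0014] deg 0.1 shift [ 1.66  0.36 -3.68] rows 1.0
[[ 84.95 -34.86 -39.61]
 [ 31.59  93.73 -14.73]
 [ 42.26   0.    90.63]]
```

Request:
arm_command --targets '[[[0,0,0,0.4,0.05,-0.8,0.4],[0,0,0,0.8,0.1,-1.6,0.4],[0,0,0,1.2,0.2,-2.6,0.4],[0,0,0,1.66,0.36,-3.68,0.4],[0,0,0,1.66,0.36,-3.68,0.4],[0,0,0,1.66,0.36,-3.68,0.4]]]'

```text
clock: 15.62
tool_pos: [0.5433, 0.2598, 0.1705]
orientation: [180.0, 24.9, -159.7]
force: [0.2, -0.1, -5.5]
opening: 0.0599
```

```bash
python3 -c "
from h import *
where();print((ctrl.get_obs()['force']@NT).round(2),ctrl.get_obs()['moment'].round(2))"
```

```text
nest-frame tcp mm [-0.4 -3.3 94.6] rpy [ 180.    24.9 -159.7] F [ 0.2 -0.1 -5.5] open 0.0599 t 15.6167
[-2.24 -0.18 -5.03] [-0.74  2.1  -0.06]
```

Request:
arm_command --targets '[[[0,0,0,0.12,0.04,-0.27,0.4],[0,0,0,0.24,0.09,-0.54,0.4],[0,0,0,0.36,0.13,-0.82,0.4],[0,0,0,0.48,0.18,-1.09,0.4],[0,0,0,0.48,0.18,-1.09,0.4],[0,0,0,0.48,0.18,-1.09,0.4]]]'

```text
clock: 16.12
tool_pos: [0.5481, 0.2627, 0.1602]
orientation: [179.9, 25.0, -159.6]
force: [-0.2, -0.4, -5.1]
opening: 0.06
```

```bash
python3 -c "
from h import *
where();print((ctrl.get_obs()['force']@NT).round(2),ctrl.get_obs()['moment'].round(2))"
```

```text
nest-frame tcp mm [ 0.1 -2.3 82.9] rpy [ 179.9   25.  -159.6] F [-0.2 -0.4 -5.1] open 0.06 t 16.1167
[-2.44 -0.29 -4.52] [-0.76  2.17 -0.02]
```

The underside is at 65 mm, below the flare, with no contact force. Continuing.

Request:
arm_command --targets '[[[0,0,0,0.12,0.04,-0.27,0.4],[0,0,0,0.24,0.09,-0.54,0.4],[0,0,0,0.36,0.13,-0.82,0.4],[0,0,0,0.48,0.18,-1.09,0.4],[0,0,0,0.6,0.22,-1.36,0.4],[0,0,0,0.6,0.22,-1.36,0.4]]]'

```text
clock: 16.62
tool_pos: [0.5541, 0.2648, 0.1458]
orientation: [179.9, 24.9, -159.6]
force: [-0.0, -0.7, -5.1]
opening: 0.0597
```

```bash
cat >> h.py <<'E'
def feel():
    where();o=ctrl.get_obs();print("F nest",(o['force']@NT).round(2),"M nest",(o['moment']@NT).round(2))
E
python3 -c "
from h import *
feel()"
```

```text
nest-frame tcp mm [-0.2 -2.4 67.2] rpy [ 179.9   24.9 -159.6] F [-0.  -0.7 -5.1] open 0.0597 t 16.6167
F nest [-2.42 -0.69 -4.48] M nest [-0.05  2.31 -0.01]
```

Request:
arm_command --targets '[[[0,0,0,0.16,0.06,-0.36,0.4],[0,0,0,0.32,0.12,-0.72,0.4],[0,0,0,0.48,0.18,-1.09,0.4],[0,0,0,0.64,0.24,-1.45,0.4],[0,0,0,0.8,0.29,-1.81,0.4],[0,0,0,0.8,0.29,-1.81,0.4]]]'

```text
clock: 17.12
tool_pos: [0.562, 0.2677, 0.1278]
orientation: [179.9, 24.9, -159.6]
force: [0.1, -0.3, -5.6]
opening: 0.0599
```

```bash
python3 -c "
from h import *
feel()"
```

```text
nest-frame tcp mm [-0.2 -2.5 47.3] rpy [ 179.9   24.9 -159.6] F [ 0.1 -0.3 -5.6] open 0.0599 t 17.1167
F nest [-2.39 -0.32 -5.04] M nest [-0.08  2.32  0.03]
```

Request:
arm_command --targets '[[[0,0,0,0.16,0.06,-0.36,0.4],[0,0,0,0.32,0.12,-0.72,0.4],[0,0,0,0.48,0.18,-1.09,0.4],[0,0,0,0.64,0.24,-1.45,0.4],[0,0,0,0.87,0.33,-2,0.4],[0,0,0,0.87,0.33,-2,0.4]]]'

```text
clock: 17.62
tool_pos: [0.5714, 0.2703, 0.1103]
orientation: [179.9, 24.6, -159.7]
force: [-1.9, -1.0, -7.4]
opening: 0.0594
```

```bash
python3 -c "
from h import *
feel()"
```

```text
nest-frame tcp mm [ 1.2 -3.3 27.4] rpy [ 179.9   24.6 -159.7] F [-1.9 -1.  -7.4] open 0.0594 t 17.6167
F nest [-5.1  -0.3  -5.84] M nest [ 0.12  3.2  -0.01]
```

Request:
arm_command --targets '[[[0,0,0,0.02,0,-0.15,0.4],[0,0,0,0.04,0.01,-0.31,0.4],[0,0,0,0.04,0.01,-0.31,0.4],[0,0,0,0.04,0.01,-0.31,0.4],[0,0,0,0.04,0.01,-0.31,0.85],[0,0,0,0.04,0.01,-0.31,0.85],[0,0,0,0.04,0.01,-0.31,0.85]]]'

```text
clock: 18.2
tool_pos: [0.5734, 0.2728, 0.1116]
orientation: [179.8, 24.8, -159.6]
force: [-0.6, 0.6, 0.5]
opening: 0.0728
```

```bash
python3 -c "
from h import *
feel()"
```

```text
nest-frame tcp mm [ 4.3 -1.6 27.4] rpy [ 179.8   24.8 -159.6] F [-0.6  0.6  0.5] open 0.0728 t 18.2
F nest [-0.18  0.76  0.59] M nest [0.04 1.4  0.01]
```

Request:
arm_command --targets '[[[0,0,0,0,0,0,0.85],[0,0,0,-0.4,-0.15,0.9,0.85],[0,0,0,-0.8,-0.3,1.8,0.85],[0,0,0,-2,-0.75,4.5,0.9],[0,0,0,-3.4,-1.25,7.5,1],[0,0,0,-4.6,-1.7,10,1],[0,0,0,-5.6,-3,11.5,1],[0,0,0,-5.6,-6.5,11.5,1]]]'

```text
clock: 18.87
tool_pos: [0.5169, 0.2109, 0.2303]
orientation: [179.6, 25.1, -159.4]
force: [1.8, 0.0, 0.2]
opening: 0.0873
```

Request:
arm_command --targets '[[[-0.02,0.1,0,0,-4,0,1],[-0.06,0.18,0,0,-8,0,1],[-0.08,0.24,0,0,-12,0,1],[-0.1,0.3,0,0,-16,0,1],[-0.12,0.36,0,0,-20,0,1],[-0.152,0.409,0,0,-24,0,1],[-0.152,0.409,0,0,-28,0,1],[-0.152,0.409,0,0,-32,0,1]]]'

```text
clock: 19.53
tool_pos: [0.5169, -0.1095, 0.2247]
orientation: [179.9, -0.4, -159.6]
force: [1.6, 0.8, 0.4]
opening: 0.0876
```

```bash
cat > seat.py <<'E'
from tubefit import *
def sq(hz,top,z0,win): # visible edges: top outline + window
    S=[]
    for (x,y) in((.05,.03),win):
        S+=[((x,-y,top),(x,y,top)),((x,y,top),(-x,y,top)),((-x,y,top),(-x,-y,top)),((-x,-y,top),(x,-y,top))]
    return np.vstack([np.linspace(p,q,30) for p,q in S])
def seat(tag,top,win):
    P=sq(0,top,0,win); g={}
    for n in("top","side"):
        a=ctrl.snapshot(n); cv2.imwrite(f"pics/{n}_{tag}.png",a)
        im=cv2.GaussianBlur(a,(0,0),.6).astype(float); g[n]=np.minimum(np.max([np.hypot(cv2.Sobel(im[...,k],-1,1,0),cv2.Sobel(im[...,k],-1,0,1)) for k in range(3)],0),150)
    def sc(w,cams):
        X=NO+(P@R.from_euler('zy',[w[3],w[4]],degrees=True).as_matrix().T+w[:3])@NT.T
        return -sum(map_coordinates(g[n],w2p(n,X)[:,::-1].T,order=1).mean() for n in cams)
    for cams in(("top",),("side",),("top","side")):
        r=differential_evolution(sc,[(-.01,.01),(-.01,.01),(-.01,.035),(-5,5),(-20,20)],args=(cams,),seed=2,maxiter=120,popsize=20); print(cams,r.x.round(4),round(r.fun,1))
E
python3 -c "
from seat import *
where();print(ctrl.get_obs()['tool_pos']); seat('f',.04,(.045,.025)); go([.481,-.297,.10],28)"
```

```text
nest-frame tcp mm [-116.6 -340.2  208.6] rpy [ 179.9   -0.4 -159.6] F [1.6 0.8 0.4] open 0.0876 t 19.5333
[ 0.51689576 -0.10946641  0.22471258]
('top',) [ 1.4000e-03 -8.9000e-03  1.3300e-02  1.1912e+00  5.2803e+00] -121.2
('side',) [ 9.5000e-03 -1.0000e-02 -5.8000e-03 -2.3380e+00 -8.9114e+00] -121.3
('top', 'side') [-1.7000e-03 -7.0000e-03  2.3000e-03 -2.7600e-02  2.2426e+00] -233.9
turn [ 0.0014 -0.0074  0.1383] deg 7.9 shift [ -3.49 -18.45 -12.46] rows 6.0
```

Numeric seating fit is ambiguous because few edges are visible. The release itself was force-free inside the walls, and the spacer's contact height will check the seating. On to the spacer.

Request:
arm_command --targets '[[[0,0,0.05,-0.8,-4,-1,1],[0,0,0.1,-1.6,-8,-3,1],[0,0,0.138,-2.4,-12,-6,1],[0,0,0.138,-3.2,-16,-9,1],[0,0,0.138,-3.5,-18.6,-12.5,1],[0,0,0.138,-3.5,-18.6,-12.5,1],[0,0,0.138,-3.5,-18.6,-12.5,1],[0,0,0.138,-3.5,-18.6,-12.5,1]]]'

```text
clock: 20.3
tool_pos: [0.4806, -0.2943, 0.0988]
orientation: [179.8, -0.5, -151.8]
force: [0.0, 0.6, 0.6]
opening: 0.0881
```

```bash
python3 -c "
from h import *
where();print(ctrl.get_obs()['tool_pos']);go([.4808,-.2985,.0035],28)"
```

```text
nest-frame tcp mm [-259.1 -500.8  136. ] rpy [ 179.8   -0.5 -151.8] F [0.  0.6 0.6] open 0.0881 t 20.3
[ 0.48058548 -0.29428572  0.09875638]
turn [ 0.0011 -0.009  -0.0033] deg 0.6 shift [ 0.02 -0.42 -9.53] rows 3.0
```

Request:
arm_command --targets '[[[0,0,0,0,-0.4,-2.5,1],[0,0,0,0,-0.4,-5,1],[0,0,0,0,-0.4,-7,1],[0,0,0,0,-0.4,-8.5,1],[0,0,0,0,-0.4,-9,1],[0,0,0,0,-0.4,-9,1],[0,0,0,0,-0.4,-9,1]]]'

```text
clock: 20.88
tool_pos: [0.4824, -0.2975, 0.0109]
orientation: [180.0, -0.3, -151.6]
force: [0.1, -0.4, 0.6]
opening: 0.0875
```

```bash
python3 -c "
from h import *
where();print(ctrl.get_obs()['tool_pos']);go([.4808,-.2985,.0035],28)"
```

```text
nest-frame tcp mm [-295.7 -504.4   56.1] rpy [ 180.    -0.3 -151.6] F [ 0.1 -0.4  0.6] open 0.0875 t 20.8833
[ 0.48238941 -0.29747798  0.01089404]
turn [ 0.0021 -0.0056 -0.0064] deg 0.5 shift [-0.16 -0.1  -0.74] rows 1.0
```

Request:
arm_command --targets '[[[0,-0.005,-0.005,-0.13,-0.1,-0.4,1],[0,-0.005,-0.005,-0.13,-0.1,-0.7,1],[0,-0.005,-0.005,-0.13,-0.1,-0.7,1],[0,-0.005,-0.005,-0.13,-0.1,-0.7,1]]]'

```text
clock: 21.22
tool_pos: [0.4798, -0.2989, 0.0029]
orientation: [-180.0, -0.1, -152.0]
force: [-0.8, -0.4, -0.3]
opening: 0.0876
```

Request:
arm_command --targets '[[[0,0,0,0,0,0,0.4],[0,0,0,0,0,0,0.4],[0,0,0,0,0,0,0.4],[0,0,0,0,0,0,0.4],[0,0,0,0,0,0,0.4],[0,0,0,0,0,0,0.4],[0,0,0,0,0,0,0.4]]]'

```text
clock: 21.8
tool_pos: [0.4797, -0.2989, 0.0025]
orientation: [-180.0, -0.2, -152.0]
force: [-0.3, 0.6, -0.4]
opening: 0.0597
```

Request:
arm_command --targets '[[[0,0,-0.03,0,0,1,0.4],[0,0,-0.06,0,0,3,0.4],[0,0,-0.1,0,0,6,0.4],[0,0,-0.133,0,0,10,0.4],[0,0,-0.133,0,0,14,0.4],[0,0,-0.133,0,0,17,0.4],[0,0,-0.133,0,0,17,0.4],[0,0,-0.133,0,0,17,0.4]]]'

```text
clock: 22.47
tool_pos: [0.4803, -0.2988, 0.174]
orientation: [-179.9, 0.0, -159.6]
force: [-0.4, -0.8, -3.9]
opening: 0.0599
```

```bash
python3 -c "
from h import *
where();print(ctrl.get_obs()['tool_pos']);go(nest(.15,0,-.003),20.4,25)"
```

```text
nest-frame tcp mm [-228.9 -504.9  205. ] rpy [-179.9    0.  -159.6] F [-0.4 -0.8 -3.9] open 0.0599 t 22.4667
[ 0.48034284 -0.29879718  0.174005  ]
turn [ 0.1534 -0.4081  0.0009] deg 25.0 shift [ 4.13 55.09  4.69] rows 14.0
```

Request:
arm_command --targets '[[[0,0,0,0.3,3.5,1,0.4],[0,0,0,0.6,7.5,3,0.4],[0,0,0,0.9,11.5,4.7,0.4],[0.03,-0.08,0,1.2,15.5,4.7,0.4],[0.06,-0.16,0,1.5,19.5,4.7,0.4],[0.09,-0.24,0,1.8,23.5,4.7,0.4],[0.12,-0.32,0,2.1,27.5,4.7,0.4],[0.153,-0.408,0.001,2.4,31.5,4.7,0.4]]]'

```text
clock: 23.13
tool_pos: [0.5029, 0.018, 0.2182]
orientation: [179.8, 24.9, -159.7]
force: [1.8, -0.8, -3.7]
opening: 0.0598
```

Request:
arm_command --targets '[[[0,0,0,0.3,4,0,0.4],[0,0,0,0.6,8,0,0.4],[0,0,0,0.9,12,0,0.4],[0,0,0,1.2,16,0,0.4],[0,0,0,1.5,20,0,0.4],[0,0,0,1.7,22.5,0,0.4],[0,0,0,1.75,23.6,0,0.4],[0,0,0,1.75,23.6,0,0.4]]]'

```text
clock: 23.8
tool_pos: [0.5202, 0.2536, 0.2167]
orientation: [-179.9, 24.6, -159.4]
force: [1.0, 0.2, -3.1]
opening: 0.0599
```

Request:
arm_command --targets '[[[0,0,0,0,0,0,0.4],[0,0,0,0,0,0,0.4],[0,0,0,0,0,0,0.4],[0,0,0,0,0,0,0.4]]]'

```text
clock: 24.13
tool_pos: [0.5211, 0.251, 0.2193]
orientation: [179.9, 24.8, -159.6]
force: [0.2, 0.6, -3.2]
opening: 0.0595
```

```bash
python3 -c "
from h import *
feel();go(nest(.085,0,-.003),20.4,25)"
```

```text
nest-frame tcp mm [ -1.5  -3.8 148.9] rpy [ 179.9   24.8 -159.6] F [ 0.2  0.6 -3.2] open 0.0595 t 24.1333
F nest [-0.98  0.45 -3.04] M nest [-0.02  1.92 -0.  ]
turn [ 0.0004 -0.0039  0.0004] deg 0.2 shift [ 2.63  1.07 -5.73] rows 2.0
```

Request:
arm_command --targets '[[[0,-0.003,0,0.5,0.2,-1,0.4],[0,-0.003,0,1,0.4,-2.1,0.4],[0,-0.003,0,1.6,0.65,-3.5,0.4],[0,-0.003,0,2.2,0.9,-4.8,0.4],[0,-0.003,0,2.63,1.07,-5.73,0.4],[0,-0.003,0,2.63,1.07,-5.73,0.4],[0,-0.003,0,2.63,1.07,-5.73,0.4]]]'

```text
clock: 24.72
tool_pos: [0.5475, 0.2616, 0.1618]
orientation: [-179.9, 24.9, -159.6]
force: [0.1, 0.2, -2.7]
opening: 0.0596
```

```bash
python3 -c "
from h import *
feel();go(nest(.070,0,-.003),20.4,25)"
```

```text
nest-frame tcp mm [-0.  -3.2 84.7] rpy [-179.9   24.9 -159.6] F [ 0.1  0.2 -2.7] open 0.0596 t 24.7167
F nest [-0.96  0.11 -2.48] M nest [-0.04  1.91  0.01]
turn [ 0.0016 -0.0013  0.0004] deg 0.1 shift [ 0.58  0.23 -1.34] rows 1.0
```

Request:
arm_command --targets '[[[0,0,0,0.12,0.04,-0.27,0.4],[0,0,0,0.24,0.09,-0.54,0.4],[0,0,0,0.36,0.13,-0.82,0.4],[0,0,0,0.48,0.18,-1.09,0.4],[0,0,0,0.6,0.22,-1.36,0.4],[0,0,0,0.6,0.22,-1.36,0.4]]]'

```text
clock: 25.22
tool_pos: [0.5532, 0.2647, 0.148]
orientation: [-180.0, 24.9, -159.5]
force: [-1.5, -0.7, -3.4]
opening: 0.0595
```

```bash
python3 -c "
from h import *
feel();go(nest(.048,0,-.003),20.4,25)"
```

```text
nest-frame tcp mm [ 0.  -2.2 69.5] rpy [-180.    24.9 -159.5] F [-1.5 -0.7 -3.4] open 0.0595 t 25.2167
F nest [-2.88 -0.12 -2.38] M nest [ 0.05  2.13 -0.02]
turn [ 0.001  -0.0011 -0.0009] deg 0.1 shift [ 0.88  0.24 -1.95] rows 1.0
```

A light −x reaction appears, so I'll trim 1 mm in −x and continue.

Request:
arm_command --targets '[[[0,0,0,-0.08,-0.03,-0.04,0.4],[0,0,0,0.04,0.01,-0.31,0.4],[0,0,0,0.2,0.07,-0.68,0.4],[0,0,0,0.36,0.13,-1.04,0.4],[0,0,0,0.6,0.22,-1.58,0.4],[0,0,0,0.6,0.22,-1.58,0.4]]]'

```text
clock: 25.72
tool_pos: [0.5594, 0.2674, 0.1322]
orientation: [-180.0, 24.9, -159.5]
force: [-1.6, 0.4, -1.3]
opening: 0.0596
```

```bash
python3 -c "
from h import *
feel();go(nest(.044,0,-.003),20.4,25)"
```

```text
nest-frame tcp mm [-0.6 -1.8 52.3] rpy [-180.    24.9 -159.5] F [-1.6  0.4 -1.3] open 0.0596 t 25.7167
F nest [-1.79  0.92 -0.6 ] M nest [ 0.52  2.37 -0.06]
turn [ 0.0005 -0.001  -0.0015] deg 0.1 shift [ 0.42  0.03 -0.73] rows 1.0
```

Request:
arm_command --targets '[[[0,0,0,0.08,0.03,-0.18,0.4],[0,0,0,0.16,0.06,-0.36,0.4],[0,0,0,0.24,0.09,-0.54,0.4],[0,0,0,0.24,0.09,-0.54,0.4]]]'

```text
clock: 26.05
tool_pos: [0.562, 0.2681, 0.1294]
orientation: [180.0, 25.1, -159.5]
force: [-13.4, -4.6, 12.0]
opening: 0.0601
```

```bash
python3 -c "
from h import *
feel()"
```

```text
nest-frame tcp mm [ 0.7 -2.1 48.7] rpy [ 180.    25.1 -159.5] F [-13.4  -4.6  12. ] open 0.0601 t 26.05
F nest [-7.76  0.31 16.91] M nest [ 0.4   4.29 -0.03]
```

Request:
arm_command --targets '[[[0,0,0,0.06,0.02,-0.14,0.4],[0,0,0,0.12,0.04,-0.27,0.4],[0,0,0,0.2,0.07,-0.45,0.4],[0,0,0,0.2,0.07,-0.45,0.4]]]'

```text
clock: 26.38
tool_pos: [0.5646, 0.2692, 0.1256]
orientation: [180.0, 25.2, -159.5]
force: [-14.7, -4.6, 16.7]
opening: 0.0598
```

```bash
python3 -c "
from h import *
feel()"
```

```text
nest-frame tcp mm [ 1.6 -2.  44. ] rpy [ 180.    25.2 -159.5] F [-14.7  -4.6  16.7] open 0.0598 t 26.3833
F nest [-6.86  0.84 21.61] M nest [0.12 4.01 0.01]
```

Request:
arm_command --targets '[[[0,0,0,0.05,0.02,-0.13,0.4],[0,0,0,0.1,0.03,-0.26,0.4],[0,0,0,0.1,0.03,-0.26,0.4]]]'

```text
clock: 26.63
tool_pos: [0.5659, 0.2697, 0.1243]
orientation: [180.0, 25.3, -159.6]
force: [-20.5, -6.8, 27.1]
opening: 0.0599
```

```bash
python3 -c "
from h import *
feel();print(ctrl.get_obs()['joint_pos'].round(1))"
```

```text
nest-frame tcp mm [ 2.3 -2.  42.2] rpy [ 180.    25.3 -159.6] F [-20.5  -6.8  27.1] open 0.0599 t 26.6333
F nest [-8.1   0.79 33.72] M nest [-0.01  4.9   0.05]
[  38.4    8.4  -53.2   61.7   -8.6 -167.8]
```

Force rises sharply at h = 42.2 mm, and the expected seating height was 42.5 mm. Relaxing, then releasing.

Request:
arm_command --targets '[[[0,0,0,-0.1,-0.03,0.26,0.4],[0,0,0,-0.1,-0.03,0.26,0.4],[0,0,0,-0.1,-0.03,0.26,0.85],[0,0,0,-0.1,-0.03,0.26,0.85],[0,0,0,-0.1,-0.03,0.26,0.85],[0,0,0,-0.1,-0.03,0.26,0.85]]]'

```text
clock: 27.13
tool_pos: [0.5641, 0.2691, 0.1229]
orientation: [-180.0, 25.0, -159.5]
force: [0.4, -1.0, -0.4]
opening: 0.0741
```

Request:
arm_command --targets '[[[0,0,0,-0.4,-0.15,0.9,0.85],[0,0,0,-0.8,-0.3,1.8,0.85],[0,0,0,-2,-0.75,4.5,0.9],[0,0,0,-3.4,-1.25,7.5,1],[0,0,0,-4.4,-1.6,9.6,1],[0,0,0,-5,-3,10,1],[0,0,0,-5,-6.5,10,1],[0,0,0,-5,-10.5,10,1]]]'

```text
clock: 27.8
tool_pos: [0.5137, 0.1646, 0.2238]
orientation: [180.0, 25.1, -159.4]
force: [1.1, -2.4, -0.0]
opening: 0.0876
```

Request:
arm_command --targets '[[[-0.02,0.1,0.04,-0.5,-4,0,1],[-0.06,0.18,0.08,-1.5,-8,0,1],[-0.08,0.24,0.12,-2.5,-12,0,1],[-0.1,0.3,0.16,-3,-15,0,1],[-0.12,0.36,0.16,-3,-17,0,1],[-0.153,0.408,0.16,-3,-17,0,1],[-0.153,0.408,0.16,-3,-17,0,1]]]'

```text
clock: 28.38
tool_pos: [0.4852, -0.0088, 0.2224]
orientation: [178.1, -0.2, -150.9]
force: [0.8, 0.9, 0.6]
opening: 0.0876
```

Run:
```python
from seat import *
where();print(ctrl.get_obs()['tool_pos']); seat('g',.056,(.037,.017)); go([.4710,-.0145,.05],30.5)
a=cv2.imread("pics/top_g.png");b=cv2.imread("pics/side_g.png")
A=cv2.resize(a[160:240,170:250],(400,400),interpolation=cv2.INTER_CUBIC);B=cv2.resize(b[225:305,205:285],(400,400),interpolation=cv2.INTER_CUBIC)
cv2.imwrite("pics/g.png",np.hstack([A,B]))
```

```text
nest-frame tcp mm [-112.8 -234.8  204.2] rpy [ 178.1   -0.2 -150.9] F [0.8 0.9 0.6] open 0.0876 t 28.3833
[ 0.48516433 -0.00875355  0.22238121]
('top',) [-0.0038  0.0029 -0.0088 -0.0405  0.0516] -133.5
('side',) [-6.0000e-04 -5.7000e-03 -2.5000e-03  1.5198e+00 -2.3198e+00] -140.4
('top', 'side') [ 2.2000e-03  6.0000e-04  4.8000e-03 -2.2800e-01 -1.7328e+00] -271.6
turn [-0.03   -0.0153  0.022 ] deg 2.3 shift [ -1.32  -0.82 -17.21] rows 5.0
```

View pics/g.png

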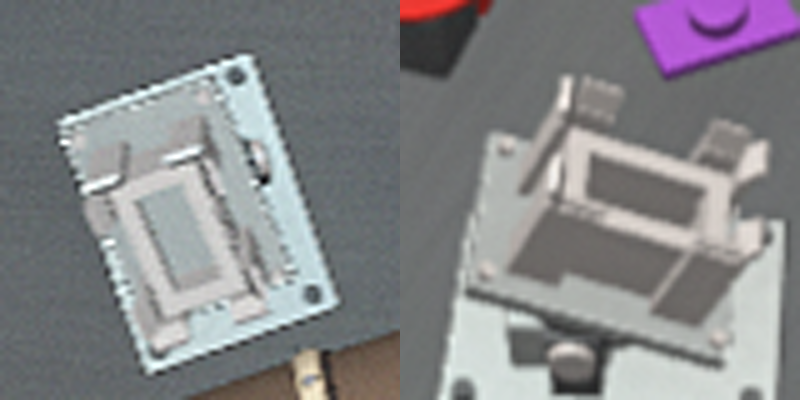

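View 12 (the last): the spacer lies between the posts. Side-half window corners are about (590,152), (706,188), (700,222), (586,195), and top-half window corners about (133,197), (183,183), (218,262), (178,283). I'll compare these with the seated prediction.

Run:
```python
from h import *
# camera-frame nest (NO) ; window corners at h
S=np.array([(590,152),(706,188),(700,222),(586,195)],float)-[400,0]; T=np.array([(183,183),(133,197),(178,283),(218,262)],float)
C=[(.037,-.017),(-.037,-.017),(-.037,.017),(.037,.017)]
Ct=[(.037,-.017),(.037,.017),(-.037,.017),(-.037,-.017)]
for h in(.050,.056,.062,.068):
    P=NO+np.array([[x,y,h] for x,y in C])@NT.T; Q=NO+np.array([[x,y,h] for x,y in Ct])@NT.T
    s=(w2p("side",P)-[205,225]+.5)*5; t=(w2p("top",Q)-[170,160]+.5)*5
    print(h,"side d",(S-s).round(0).tolist(),"top d",(T-t).round(0).tolist())
# pose fit: x,y,h,pitch,yaw,roll
from scipy.optimize import least_squares
def f(w):
    Rr=R.from_euler('zyx',w[3:6]).as_matrix(); mk=lambda c:NO+(np.array([[x,y,.008] for x,y in c])@Rr.T+w[:3])@NT.T
    return np.r_[((w2p("side",mk(C))-[205,225]+.5)*5-S).ravel(),((w2p("top",mk(Ct))-[170,160]+.5)*5-T).ravel()]
r=least_squares(f,[0,0,.048,0,0,0],x_scale=[.01,.01,.01,.1,.1,.1]); print((r.x[:3]*1000).round(1),np.degrees(r.x[3:]).round(1),r.fun.round(0))
```

```text
0.05 side d [[8.0, -9.0], [5.0, -9.0], [2.0, -23.0], [10.0, -13.0]] top d [[0.0, 5.0], [-2.0, 2.0], [1.0, -7.0], [-6.0, -11.0]]
0.056 side d [[4.0, -3.0], [1.0, -4.0], [-2.0, -17.0], [6.0, -8.0]] top d [[0.0, 2.0], [-2.0, -1.0], [1.0, -10.0], [-6.0, -14.0]]
0.062 side d [[0.0, 3.0], [-3.0, 2.0], [-6.0, -12.0], [2.0, -2.0]] top d [[0.0, -1.0], [-1.0, -4.0], [2.0, -14.0], [-6.0, -18.0]]
0.068 side d [[-4.0, 9.0], [-8.0, 8.0], [-10.0, -6.0], [-2.0, 4.0]] top d [[1.0, -4.0], [-1.0, -7.0], [2.0, -17.0], [-6.0, -21.0]]
[ 3.3 -0.5 52.6] [ 2.5 -3.9  7.2] [-6. -4. -6. -1.  1.  8. -3. -3. -2. -4.  0.  3.  1.  8.  8.  8.]
```

```bash
cat > loc.py <<'E'
from h import *
from scipy.ndimage import map_coordinates
from scipy.optimize import least_squares
def loc(imgs,E,z0,w0,span=3.0):
    """E: list (cam,p,q,inside_bright_dir point) edges in part frame; returns pose fit (x,y,z mm; yaw,pitch,roll deg)"""
    G={n:cv2.GaussianBlur(i,(0,0),.5).astype(float).mean(2) for n,i in imgs.items()}
    def X(w,P):return NO+(np.asarray(P)@R.from_euler('zyx',w[3:6]).as_matrix().T+w[:3])@NT.T
    w=np.array(w0,float); s=np.arange(-span,span+.01,.25)
    for it in range(3):
        obs=[]
        for n,p,q,b in E:
            pts=np.linspace(p,q,9); u=w2p(n,X(w,pts)); d=w2p(n,X(w,pts+(np.array(b)-(np.array(p)+q)/2)*.2))-u
            t=u[-1]-u[0]; t/=np.linalg.norm(t); m=np.array([-t[1],t[0]]); m*=np.sign((d@m).mean())
            pr=np.mean([map_coordinates(G[n],(a+s[:,None]*m)[:,::-1].T,order=1) for a in u],0)
            g=np.gradient(pr); k=g.argmax()
            off=s[k]+(.125*(g[k+1]-g[k-1])/(2*g[k]-g[k+1]-g[k-1]+1e-9) if 0<k<len(s)-1 else 0)
            obs.append((n,pts[[0,4,8]],u[[0,4,8]]+off*m,m,off,g[k]))
        def f(v): return np.r_[np.concatenate([((w2p(n,X(v,P))-u)@m) for n,P,u,m,_,_ in obs]),(v[3:6]-0)*2]
        r=least_squares(f,w,x_scale=[.01,.01,.01,.1,.1,.1],loss='soft_l1',f_scale=.5); w=r.x; span2=span
    print("pose",(w[:3]*1000).round(1),np.degrees(w[3:]).round(1),"off",[round(o[4],2) for o in obs],"grad",[round(o[5]) for o in obs],"res",r.fun[1:-3:3].round(2))
t=.008
def L(n,p,q,b): return (n,np.array([*p,t]),np.array([*q,t]),np.array([*b,t]))
ESP=[]
for n in("top","side"):
    ESP+=[L(n,(-.03,-.017),(.03,-.017),(0,-.025)),L(n,(.037,-.013),(.037,.013),(.045,0))]
ESP+=[L("top",(-.03,.017),(.03,.017),(0,.025)),L("side",(-.022,.03),(.022,.03),(0,.025)),L("side",(.05,-.012),(.05,.012),(.045,0)),L("side",(-.022,.017),(.022,.017),(0,.025))]
if __name__=="__main__":
    im={n:cv2.imread(f"pics/{n}_g.png") for n in("top","side")}
    loc(im,ESP,0,[0,0,.048,0,0,0]); loc(im,ESP,0,[0,0,.052,0,0,0])
E
python3 loc.py
```

```text
pose [ 0.3  0.9 52.7] [-0.5  1.7  0.7] off [np.float64(0.06), np.float64(-0.14), np.float64(-0.06), np.float64(-0.58), np.float64(0.07), np.float64(-0.16), np.float64(-2.58), np.float64(-0.2)] grad [4, 6, 12, 13, 9, 12, 10, 12] res [-0.07  0.14  0.05  0.58 -0.06  0.16  2.57  0.21]
pose [ 0.3  0.9 52.7] [-0.5  1.7  0.7] off [np.float64(0.06), np.float64(-0.13), np.float64(-0.06), np.float64(-0.57), np.float64(0.07), np.float64(-0.17), np.float64(-2.59), np.float64(-0.2)] grad [4, 6, 12, 13, 9, 12, 10, 12] res [-0.07  0.14  0.05  0.58 -0.06  0.16  2.57  0.21]
```

Run:
```python
import loc as l
from loc import *
l.t=0.0
F=[L("side",(-.06,.056),(.06,.056),(0,.05)),L("side",(.08,-.045),(.08,.045),(.07,0)),L("side",(.0,-.056),(.07,-.056),(.03,-.05)),L("side",(-.028,-.032),(-.045,-.032),(-.035,-.03))][:3]
for tag in("raw","g"):
    im={n:cv2.imread(f"pics/{n}_{tag}.png") for n in("top","side")}
    # also dark->floor lines: side edges only plus top plate edges inverted (floor darker than base plate)
    T=[L("top",(-.06,.056),(.06,.056),(0,.07)),L("top",(-.06,-.056),(.06,-.056),(0,-.07)),L("top",(-.08,-.03),(-.08,.03),(-.09,0))]
    for EE in(F,F+T): loc(im,EE,0,[0,0,0,0,0,0],2.0)
    # rim tops: inner rim edges h=.085 in side: +x posts outer/inner
    l.t=.085
    Rm=[L("side",(.06,-.038),(.06,-.018),(.064,-.028)),L("side",(.06,.018),(.06,.038),(.064,.028)),L("side",(-.06,.018),(-.06,.038),(-.064,.028)),L("side",(-.06,-.038),(-.06,-.018),(-.064,-.028)),
        L("top",(.06,-.038),(.06,-.018),(.064,-.028)),L("top",(.06,.018),(.06,.038),(.064,.028))]
    loc(im,Rm,0,[0,0,0,0,0,0],2.0); l.t=0.
```

```text
pose [5.6 1.7 7. ] [ 0.1 -0.1  0. ] off [np.float64(0.01), np.float64(-0.02), np.float64(0.0)] grad [11, 6, 6] res [ 0.  0. -0.]
pose [ 1.1 -6.8 -3.4] [-0.9  5.7 -1.8] off [np.float64(0.12), np.float64(-0.21), np.float64(0.01), np.float64(-0.61), np.float64(-0.58), np.float64(0.29)] grad [9, 8, 6, 2, 6, 5] res [-0.1   0.12 -0.09  0.55  0.6  -0.16]
pose [-172.4 2186.3 -704. ] [  2.8 -41.4  -4. ] off [np.float64(1.87), np.float64(2.0), np.float64(1.87), np.float64(2.0), np.float64(-2.0), np.float64(-2.0)] grad [1, 0, 1, 1, 0, 0] res [-0.03  0.02  0.04 -0.04  0.02  0.03]
pose [ 2.2 -8.2 -6.9] [ 0.1 -0.1  0. ] off [np.float64(0.01), np.float64(-0.01), np.float64(0.13)] grad [11, 6, 3] res [-0.  0. -0.]
pose [ 2.6 -3.1  1.2] [-0.7  4.4 -0.1] off [np.float64(-0.06), np.float64(-0.21), np.float64(-0.04), np.float64(0.28), np.float64(0.34), np.float64(0.27)] grad [9, 7, 2, 2, 6, 5] res [ 0.09  0.14  0.03 -0.26 -0.36 -0.18]
pose [ -638.2 -5749.4 -2036.9] [ 4. -2. -0.] off [np.float64(2.0), np.float64(-2.0), np.float64(2.0), np.float64(2.0), np.float64(-2.0), np.float64(-2.0)] grad [0, 0, 1, 1, 0, 0] res [-2.86  0.89  0.13 -0.12  0.22 -0.17]
```

Vision alone is ambiguous at the ±4 mm level. I'll probe the spacer's two end rims with shut fingertips, which measures their height and pushes each end home.

```bash
python3 -c "
from h import *
feel();go(nest(.12,-.04,-.003),20.4,25)"
```

```text
nest-frame tcp mm [-113.  -232.1  204. ] rpy [ 1.781e+02  1.000e-01 -1.508e+02] F [-1.   0.3  0.3] open 0.0876 t 28.4833
F nest [-0.61  0.59  0.62] M nest [-0.02  0.02  0.04]
turn [ 0.1526 -0.4088 -0.1592] deg 26.6 shift [ 1.54 25.02 -4.53] rows 7.0
```

Request:
arm_command --targets '[[[0.02,-0.05,-0.04,0.2,3,0,0],[0.05,-0.12,-0.08,0.5,7,0,0],[0.08,-0.2,-0.12,0.8,11,0,0],[0.1,-0.28,-0.159,1.1,15,0,0],[0.13,-0.35,-0.159,1.4,19,0,0],[0.153,-0.409,-0.159,1.54,23,-2,0],[0.153,-0.409,-0.159,1.54,25,-4.5,0],[0.153,-0.409,-0.159,1.54,25,-4.5,0]]]'

```text
clock: 29.15
tool_pos: [0.4951, 0.2474, 0.1762]
orientation: [179.8, 25.1, -159.2]
force: [-0.0, -2.5, 0.1]
opening: 0.0397
```

Request:
arm_command --targets '[[[0,0,0,0.4,0.15,-0.9,0],[0,0,0,0.8,0.3,-1.8,0],[0,0,0,1.2,0.45,-2.7,0],[0,0,0,1.6,0.6,-3.6,0],[0,0,0,1.98,0.73,-4.5,0],[0,0,0,1.98,0.73,-4.5,0],[0,0,0,1.98,0.73,-4.5,0]]]'

```text
clock: 29.73
tool_pos: [0.5181, 0.2508, 0.1326]
orientation: [-180.0, 25.0, -159.5]
force: [0.5, -0.2, 0.5]
opening: 0.0005
```

```bash
python3 -c "
from h import *
feel();go(nest(.06,-.04,-.003),20.4,25)"
```

```text
nest-frame tcp mm [-40.8  -3.   71.5] rpy [-180.    25.  -159.5] F [ 0.5 -0.2  0.5] open 0.0005 t 29.7333
F nest [ 0.54 -0.39  0.31] M nest [-0.03  1.44 -0.02]
turn [ 0.0005 -0.0004 -0.0022] deg 0.1 shift [ 0.52  0.19 -1.01] rows 1.0
```

Request:
arm_command --targets '[[[0,0,0,0.12,0.04,-0.27,0],[0,0,0,0.24,0.09,-0.54,0],[0,0,0,0.32,0.12,-0.72,0],[0,0,0,0.4,0.15,-0.91,0],[0,0,0,0.4,0.15,-0.91,0]]]'

```text
clock: 30.15
tool_pos: [0.5231, 0.2531, 0.1252]
orientation: [180.0, 25.1, -159.5]
force: [0.9, -0.0, -0.2]
opening: 0.0007
```

Request:
arm_command --targets '[[[0,0,0,0.08,0.03,-0.18,0],[0,0,0,0.16,0.06,-0.36,0],[0,0,0,0.16,0.06,-0.36,0]]]'

```text
clock: 30.4
tool_pos: [0.5254, 0.2541, 0.1221]
orientation: [-180.0, 24.9, -159.5]
force: [0.3, -0.4, -0.4]
opening: 0.0005
```

Request:
arm_command --targets '[[[0,0,0,0.08,0.03,-0.18,0],[0,0,0,0.16,0.06,-0.36,0],[0,0,0,0.16,0.06,-0.36,0]]]'

```text
clock: 30.65
tool_pos: [0.527, 0.2544, 0.1198]
orientation: [180.0, 24.8, -159.4]
force: [-6.3, -0.7, 7.5]
opening: 0.0003
```

```bash
python3 -c "
from h import *
feel();go(nest(.075,.04,-.003),20.4,25)
for p in([.5215,.2521,.1247],[.5231,.2527,.1211]): pass"
```

```text
nest-frame tcp mm [-37.5  -2.7  55.8] rpy [ 180.    24.8 -159.4] F [-6.3 -0.7  7.5] open 0.0003 t 30.65
F nest [-2.43  1.5   9.38] M nest [ 0.7   2.5  -0.07]
turn [ 0.0012 -0.0037 -0.003 ] deg 0.3 shift [5.83 2.14 5.01] rows 2.0
```

The −x end is at 55.8 mm (expected 56), so it is home. Probing the +x end.

Request:
arm_command --targets '[[[0,0,0,-0.6,-0.2,1.4,0],[0,0,0,-0.8,-0.3,1.9,0],[0,0,0,1.5,0.5,3,0],[0,0,0,4,1.4,4.2,0],[0,0,0,5.8,2.1,5.1,0],[0,0,0,5.8,2.1,5.1,0],[0,0,0,5.8,2.1,5.1,0]]]'

```text
clock: 31.23
tool_pos: [0.5858, 0.2758, 0.1705]
orientation: [180.0, 24.8, -159.5]
force: [-1.5, 0.5, -0.0]
opening: 0.0008
```

Request:
arm_command --targets '[[[0,0,0,0.12,0.04,-0.27,0],[0,0,0,0.24,0.09,-0.54,0],[0,0,0,0.36,0.13,-0.82,0],[0,0,0,0.48,0.18,-1.09,0],[0,0,0,0.48,0.18,-1.09,0]]]'

```text
clock: 31.65
tool_pos: [0.5895, 0.2761, 0.1584]
orientation: [-179.9, 24.7, -159.5]
force: [-0.1, -0.0, 0.3]
opening: 0.0004
```

```bash
python3 -c "
from h import *
feel()"
```

```text
nest-frame tcp mm [38.8 -4.2 62.9] rpy [-179.9   24.7 -159.5] F [-0.1 -0.   0.3] open 0.0004 t 31.65
F nest [0.06 0.01 0.28] M nest [ 0.07  1.44 -0.01]
```

Request:
arm_command --targets '[[[0,0,0,0.1,0.04,-0.23,0],[0,0,0,0.2,0.07,-0.45,0],[0,0,0,0.28,0.1,-0.63,0],[0,0,0,0.28,0.1,-0.63,0]]]'

```text
clock: 31.98
tool_pos: [0.5927, 0.2777, 0.1527]
orientation: [-180.0, 24.7, -159.5]
force: [0.8, 0.0, 0.6]
opening: 0.0002
```

```bash
python3 -c "
from h import *
feel();print(ctrl.get_obs()['joint_pos'].round(1))"
```

```text
nest-frame tcp mm [39.6 -3.8 56.3] rpy [-180.    24.7 -159.5] F [0.8 0.  0.6] open 0.0002 t 31.9833
F nest [ 0.99 -0.26  0.22] M nest [0.01 1.43 0.  ]
[  45.5    9.4  -41.7   32.8  -19.  -144.3]
```

No contact at 56.3 mm on the +x end, so the spacer is flat and home, which means the tube is home too. Now the cap.

Request:
arm_command --targets '[[[0,0,0,-0.8,-0.3,1.8,0],[0,0,0,-2.2,-0.8,5,0],[0,0,0,-3.6,-1.3,8.2,0.5],[0,0,0,-4.4,-4,9,1],[0,0,0,-5.5,-8,9,1],[-0.05,0.12,0.04,-6.6,-12,9,1],[-0.1,0.24,0.08,-7.7,-16,9,1],[-0.13,0.34,0.13,-8.8,-20,9,1]]]'

```text
clock: 32.65
tool_pos: [0.5092, 0.0974, 0.2444]
orientation: [179.5, 8.5, -153.8]
force: [1.9, -0.7, 0.8]
opening: 0.0352
```

Request:
arm_command --targets '[[[-0.02,0.06,0.05,-1,-3.5,-2,1],[-0.02,0.06,0.05,-2,-6,-5,1],[-0.02,0.06,0.05,-3,-8,-9,1],[-0.02,0.06,0.05,-3.2,-9,-13,1],[-0.02,0.06,0.05,-3.2,-9,-16,1],[-0.02,0.06,0.05,-3.2,-9,-16,1],[-0.02,0.06,0.05,-3.2,-9,-16,1]]]'

```text
clock: 33.23
tool_pos: [0.4784, 0.0066, 0.0823]
orientation: [179.2, 4.7, -151.3]
force: [0.5, 0.7, 0.8]
opening: 0.082
```

```bash
python3 -c "
from h import *
where();print(ctrl.get_obs()['tool_pos']);go([.4712,-.0145,.003],30.8)"
```

```text
nest-frame tcp mm [-172.9 -218.    77.7] rpy [ 179.2    4.7 -151.3] F [0.5 0.7 0.8] open 0.082 t 33.2333
[0.47838725 0.00659492 0.08234604]
turn [-0.0533  0.0644  0.0368] deg 5.2 shift [-0.72 -2.11 -7.93] rows 2.0
```

Request:
arm_command --targets '[[[-0.053,0.064,0.037,-0.4,-1,0,1],[-0.053,0.064,0.037,-0.7,-2.1,-1,1],[-0.053,0.064,0.037,-0.7,-2.1,-3,1],[-0.053,0.064,0.037,-0.7,-2.1,-5,1],[-0.053,0.064,0.037,-0.7,-2.1,-6.5,1],[-0.053,0.064,0.037,-0.7,-2.1,-6.5,1],[-0.053,0.064,0.037,-0.7,-2.1,-6.5,1]]]'

```text
clock: 33.82
tool_pos: [0.4736, -0.013, 0.0196]
orientation: [-180.0, 0.3, -149.1]
force: [-0.6, -0.7, 0.1]
opening: 0.0878
```

```bash
python3 -c "
from h import *
where();print(ctrl.get_obs()['tool_pos']);go([.4712,-.0145,.0025],30.8)"
```

```text
nest-frame tcp mm [-209.6 -234.8   25.6] rpy [-180.     0.3 -149.1] F [-0.6 -0.7  0.1] open 0.0878 t 33.8167
[ 0.47360203 -0.01304289  0.0196338 ]
turn [-0.0024  0.0054 -0.0018] deg 0.4 shift [-0.24 -0.15 -1.71] rows 1.0
```

Request:
arm_command --targets '[[[-0.002,0.005,0,-0.22,-0.15,-0.8,1],[-0.002,0.005,0,-0.22,-0.15,-1.4,1],[-0.002,0.005,0,-0.22,-0.15,-1.65,1],[-0.002,0.005,0,-0.22,-0.15,-1.65,1],[-0.002,0.005,0,-0.22,-0.15,-1.65,1]]]'

```text
clock: 34.23
tool_pos: [0.4699, -0.0154, 0.0016]
orientation: [180.0, -0.1, -149.2]
force: [-0.9, -0.4, -0.5]
opening: 0.0879
```

Request:
arm_command --targets '[[[0,0,0,0,0,0,0.4],[0,0,0,0,0,0,0.4],[0,0,0,0,0,0,0.4],[0,0,0,0,0,0,0.4],[0,0,0,0,0,0,0.4],[0,0,0,0,0,0,0.4],[0,0,0,0,0,0,0.4]]]'

```text
clock: 34.82
tool_pos: [0.4699, -0.0154, 0.0015]
orientation: [180.0, -0.1, -149.2]
force: [-0.2, -0.8, 1.3]
opening: 0.0598
```

Request:
arm_command --targets '[[[0,0,-0.05,0,0,1,0.4],[0,0,-0.1,0,0,4,0.4],[0,0,-0.14,0,0,8,0.4],[0,0,-0.181,0,0,12,0.4],[0,0,-0.181,0,0,16,0.4],[0,0,-0.181,0,0,19,0.4],[0,0,-0.181,0,0,19,0.4],[0,0,-0.181,0,0,19,0.4]]]'

```text
clock: 35.48
tool_pos: [0.4698, -0.015, 0.1921]
orientation: [179.9, 0.1, -159.6]
force: [-0.4, 0.1, -7.1]
opening: 0.0596
```

```bash
python3 -c "
from h import *
where();print(ctrl.get_obs()['tool_pos']);go(nest(.145,0,-.003),20.4,25)"
```

```text
nest-frame tcp mm [-140.6 -235.3  183.7] rpy [ 1.799e+02  1.000e-01 -1.596e+02] F [-0.4  0.1 -7.1] open 0.0596 t 35.4833
[ 0.46981607 -0.01503304  0.19205515]
turn [ 0.15   -0.4083 -0.0009] deg 24.9 shift [ 5.38 26.79  2.44] rows 7.0
```

Request:
arm_command --targets '[[[0.02,-0.05,0,0.7,3,1,0.4],[0.04,-0.11,0,1.4,7,2.4,0.4],[0.06,-0.17,0,2.1,11,2.4,0.4],[0.08,-0.24,0,2.9,15,2.4,0.4],[0.11,-0.3,0,3.7,19,2.4,0.4],[0.13,-0.36,0,4.5,23,2.4,0.4],[0.15,-0.408,0,5.3,26.8,2.4,0.4],[0.15,-0.408,0,5.3,26.8,2.4,0.4]]]'

```text
clock: 36.15
tool_pos: [0.5211, 0.2567, 0.2117]
orientation: [-179.9, 24.8, -159.2]
force: [1.0, -0.9, -5.8]
opening: 0.0592
```

Request:
arm_command --targets '[[[0,0,0,0,0,0,0.4],[0,0,0,0,0,0,0.4],[0,0,0,0,0,0,0.4],[0,0,0,0,0,0,0.4]]]'

```text
clock: 36.48
tool_pos: [0.5228, 0.2515, 0.2146]
orientation: [-179.9, 24.8, -159.6]
force: [0.4, 0.6, -6.4]
opening: 0.0598
```

```bash
python3 -c "
from h import *
feel();go(nest(.085,-.001,-.003),20.4,25)"
```

```text
nest-frame tcp mm [ -1.9  -3.9 143.9] rpy [-179.9   24.8 -159.6] F [ 0.4  0.6 -6.4] open 0.0598 t 36.4833
F nest [-2.16  0.43 -6.02] M nest [0.05 2.37 0.01]
turn [ 0.003  -0.0035  0.0005] deg 0.3 shift [ 2.37  0.98 -5.3 ] rows 2.0
```

Request:
arm_command --targets '[[[0.003,-0.003,0,0.5,0.2,-1.1,0.4],[0.003,-0.003,0,1,0.4,-2.2,0.4],[0.003,-0.003,0,1.5,0.6,-3.3,0.4],[0.003,-0.003,0,2,0.8,-4.4,0.4],[0.003,-0.003,0,2.37,0.98,-5.3,0.4],[0.003,-0.003,0,2.37,0.98,-5.3,0.4],[0.003,-0.003,0,2.37,0.98,-5.3,0.4]]]'

```text
clock: 37.07
tool_pos: [0.5468, 0.261, 0.1619]
orientation: [-180.0, 25.0, -159.6]
force: [0.2, -0.1, -6.4]
opening: 0.0593
```

Request:
arm_command --targets '[[[0,0,0,0.12,0.04,-0.27,0.4],[0,0,0,0.24,0.09,-0.54,0.4],[0,0,0,0.36,0.13,-0.82,0.4],[0,0,0,0.48,0.18,-1.09,0.4],[0,0,0,0.6,0.22,-1.36,0.4],[0,0,0,0.6,0.22,-1.36,0.4]]]'

```text
clock: 37.57
tool_pos: [0.5527, 0.2647, 0.1485]
orientation: [180.0, 25.1, -159.5]
force: [-1.9, 0.1, -4.5]
opening: 0.0593
```

```bash
python3 -c "
from h import *
feel()"
```

```text
nest-frame tcp mm [-0.2 -2.  70.2] rpy [ 180.    25.1 -159.5] F [-1.9  0.1 -4.5] open 0.0593 t 37.5667
F nest [-3.45  0.72 -3.34] M nest [0.21 2.45 0.03]
```

Request:
arm_command --targets '[[[0,0,0,-0.08,-0.03,-0.04,0.4],[0,0,0,0,0,-0.22,0.4],[0,0,0,0.08,0.03,-0.4,0.4],[0,0,0,0.16,0.06,-0.58,0.4],[0,0,0,0.24,0.09,-0.76,0.4],[0,0,0,0.24,0.09,-0.76,0.4]]]'

```text
clock: 38.07
tool_pos: [0.5549, 0.2653, 0.1406]
orientation: [180.0, 25.0, -159.6]
force: [-0.8, -0.3, -6.2]
opening: 0.0593
```

```bash
python3 -c "
from h import *
feel()"
```

```text
nest-frame tcp mm [-1.5 -2.2 62.1] rpy [ 180.    25.  -159.6] F [-0.8 -0.3 -6.2] open 0.0593 t 38.0667
F nest [-3.38 -0.05 -5.3 ] M nest [-0.02  2.41 -0.03]
```

Request:
arm_command --targets '[[[0,0,0,0.08,0.03,-0.18,0.4],[0,0,0,0.16,0.06,-0.36,0.4],[0,0,0,0.24,0.09,-0.54,0.4],[0,0,0,0.24,0.09,-0.54,0.4]]]'

```text
clock: 38.4
tool_pos: [0.5574, 0.2666, 0.1364]
orientation: [180.0, 25.1, -159.5]
force: [-7.3, -1.6, 1.1]
opening: 0.0593
```

```bash
python3 -c "
from h import *
feel()"
```

```text
nest-frame tcp mm [-0.8 -1.9 57.1] rpy [ 180.    25.1 -159.5] F [-7.3 -1.6  1.1] open 0.0593 t 38.4
F nest [-6.28  1.06  4.1 ] M nest [0.49 3.52 0.05]
```

Contact at 57.1 mm (expected 57.5). A small press, then release and retreat.

Request:
arm_command --targets '[[[0,0,0,0.06,0.02,-0.14,0.4],[0,0,0,0.06,0.02,-0.14,0.4],[0,0,0,0,0,0,0.4],[0,0,0,0,0,0,0.85],[0,0,0,0,0,0,0.85],[0,0,0,0,0,0,0.85],[0,0,0,0,0,0,0.85]]]'

```text
clock: 38.98
tool_pos: [0.558, 0.267, 0.1365]
orientation: [179.9, 25.1, -159.6]
force: [-0.1, 0.7, -0.0]
opening: 0.0736
```

Request:
arm_command --targets '[[[0,0,0,-0.4,-0.15,0.9,0.85],[0,0,0,-0.8,-0.3,1.8,0.85],[0,0,0,-2,-0.75,4.5,0.9],[0,0,0,-3.4,-1.25,7.5,1],[0,0,0,-4.4,-1.6,9.6,1],[0,0,0,-5,-3,10,1],[0,0,0,-5,-6.5,10,1],[0,0,0,-5,-10.5,10,1]]]'

```text
clock: 39.65
tool_pos: [0.5074, 0.1623, 0.237]
orientation: [179.9, 25.2, -159.4]
force: [2.2, -1.9, -0.6]
opening: 0.0876
```

Request:
arm_command --targets '[[[0,0,0,-0.5,-4,0,1],[0,0,0,-1,-8,0,1],[0,0,0,-1,-12,0,1],[0,0,0,-1,-15,0,1],[0,0,0,-1,-15,0,1],[0,0,0,-1,-15,0,1]]]'

```text
clock: 40.15
tool_pos: [0.4979, 0.0096, 0.2366]
orientation: [179.9, 25.2, -159.8]
force: [-0.4, 0.0, -0.1]
opening: 0.0875
```

Run:
```python
import loc as l
from loc import *
where()
im={n:ctrl.snapshot(n) for n in("top","side")}
for n in im: cv2.imwrite(f"pics/{n}_h.png",im[n])
l.t=.010
E=[L("side",(-.022,.03),(.022,.03),(0,.025)),L("side",(-.022,-.03),(.022,-.03),(0,-.025)),L("side",(.05,-.012),(.05,.012),(.045,0)),L("top",(-.022,.03),(.022,.03),(0,.025)),L("top",(-.022,-.03),(.022,-.03),(0,-.025)),L("top",(.05,-.012),(.05,.012),(.045,0)),L("top",(-.05,-.012),(-.05,.012),(-.045,0))]
loc(im,E,0,[0,0,.056,0,0,0])
```

```text
nest-frame tcp mm [ -90.1 -222.   209.3] rpy [ 179.9   25.2 -159.8] F [-0.4  0.  -0.1] open 0.0875 t 40.15
pose [ 3.3 -0.2 61.2] [-1.2  4.9 -0.7] off [np.float64(-0.02), np.float64(0.03), np.float64(-1.59), np.float64(0.05), np.float64(0.07), np.float64(1.05), np.float64(-0.7)] grad [10, 12, 7, 4, 9, 7, 3] res [ 0.01 -0.03  1.96 -0.08 -0.04 -0.75  0.18]
```

Vision shows the same +5 mm height bias it showed for the spacer, whose height touch had confirmed. I'll check the cap ends by touch.

```bash
python3 -c "
from h import *
go(nest(.10,-.038,-.003),20.4,25);go(nest(.08,-.038,-.003),20.4,25)"
```

```text
turn [-0.001   0.0013  0.    ] deg 0.1 shift [ 1.15 23.61 -7.65] rows 6.0
turn [-0.001   0.0013  0.    ] deg 0.1 shift [ 1.94 23.9  -9.46] rows 7.0
```

Request:
arm_command --targets '[[[0,0,0,0.2,4,0,0],[0,0,0,0.3,8,0,0],[0,0,0,0.4,12,0,0],[0,0,0,0.5,16,0,0],[0,0,0,0.6,20,-2,0],[0,0,0,0.8,23,-5,0],[0,0,0,1.15,23.6,-7.6,0],[0,0,0,1.15,23.6,-7.6,0]]]'

```text
clock: 40.92
tool_pos: [0.5056, 0.2501, 0.1536]
orientation: [-179.8, 24.6, -159.0]
force: [-0.0, -1.6, -1.8]
opening: 0.0398
```

Request:
arm_command --targets '[[[0,0,0,0.2,0.1,-0.45,0],[0,0,0,0.4,0.15,-0.9,0],[0,0,0,0.6,0.22,-1.36,0],[0,0,0,0.8,0.29,-1.81,0],[0,0,0,0.92,0.34,-2.1,0],[0,0,0,0.92,0.34,-2.1,0],[0,0,0,0.92,0.34,-2.1,0]]]'

```text
clock: 41.5
tool_pos: [0.518, 0.2512, 0.1391]
orientation: [180.0, 25.1, -159.5]
force: [0.7, 0.0, 0.4]
opening: 0.0009
```

```bash
python3 -c "
from h import *
feel();go(nest(.065,-.038,-.003),20.4,25)"
```

```text
nest-frame tcp mm [-38.   -2.6  77.5] rpy [ 180.    25.1 -159.5] F [0.7 0.  0.4] open 0.0009 t 41.5
F nest [ 0.77 -0.24  0.13] M nest [0.05 1.46 0.  ]
turn [-0.0006  0.0012 -0.0017] deg 0.1 shift [ 0.51  0.14 -1.13] rows 1.0
```

Request:
arm_command --targets '[[[0,0,0,0.16,0.06,-0.36,0],[0,0,0,0.32,0.12,-0.72,0],[0,0,0,0.38,0.14,-0.88,0],[0,0,0,0.38,0.14,-0.88,0]]]'

```text
clock: 41.83
tool_pos: [0.5219, 0.2524, 0.1304]
orientation: [180.0, 25.1, -159.5]
force: [0.4, 0.0, 0.4]
opening: 0.0006
```

Request:
arm_command --targets '[[[0,0,0,0.08,0.03,-0.18,0],[0,0,0,0.16,0.06,-0.36,0],[0,0,0,0.16,0.06,-0.36,0]]]'

```text
clock: 42.08
tool_pos: [0.5232, 0.2529, 0.1288]
orientation: [180.0, 25.3, -159.5]
force: [-21.3, -5.6, 23.0]
opening: 0.0003
```

```bash
python3 -c "
from h import *
feel();go(nest(.095,.038,-.003),20.4,25)"
```

```text
nest-frame tcp mm [-37.3  -2.8  65.7] rpy [ 180.    25.3 -159.5] F [-21.3  -5.6  23. ] open 0.0003 t 42.0833
F nest [-10.13   2.12  30.11] M nest [ 0.78  5.41 -0.03]
turn [-0.0024  0.0043 -0.0017] deg 0.3 shift [5.25 1.93 5.84] rows 2.0
```

The −x end is firm at 65.7 mm (expected 66). Now the +x end, clearing the pad.

Request:
arm_command --targets '[[[0,0,0,-0.8,-0.3,1.8,0],[0,0,0,-1.2,-0.45,3.1,0],[0,0,0,1.5,0.5,4.3,0],[0,0,0,4,1.5,5.5,0],[0,0,0,5.2,1.9,6,0],[0,0,0,5.2,1.9,6,0],[0,0,0,5.2,1.9,6,0]]]'

```text
clock: 42.67
tool_pos: [0.5753, 0.2728, 0.1868]
orientation: [179.9, 25.1, -159.6]
force: [-1.4, -0.2, -0.0]
opening: 0.0004
```

Request:
arm_command --targets '[[[0,0,0,0.2,0.07,-0.45,0],[0,0,0,0.4,0.15,-0.9,0],[0,0,0,0.6,0.22,-1.36,0],[0,0,0,0.8,0.29,-1.81,0],[0,0,0,0.96,0.35,-2.17,0],[0,0,0,0.96,0.35,-2.17,0]]]'

```text
clock: 43.17
tool_pos: [0.5849, 0.2747, 0.1633]
orientation: [-180.0, 25.0, -159.6]
force: [-0.3, -0.0, 1.2]
opening: 0.0005
```

```bash
python3 -c "
from h import *
feel();go(nest(.064,.038,-.003),20.4,25)"
```

```text
nest-frame tcp mm [36.5 -3.9 69.4] rpy [-180.    25.  -159.6] F [-0.3 -0.   1.2] open 0.0005 t 43.1667
F nest [0.2  0.07 1.2 ] M nest [-0.01  1.43 -0.02]
turn [ 0.0005 -0.0005 -0.0005] deg 0.1 shift [ 0.31  0.21 -0.42] rows 1.0
```

Request:
arm_command --targets '[[[0,0,0,0.08,0.03,-0.18,0],[0,0,0,0.16,0.06,-0.36,0],[0,0,0,0.2,0.07,-0.45,0],[0,0,0,0.2,0.07,-0.45,0]]]'

```text
clock: 43.5
tool_pos: [0.587, 0.276, 0.1607]
orientation: [180.0, 25.1, -159.6]
force: [-3.6, 0.4, 3.3]
opening: 0.0004
```

```bash
python3 -c "
from h import *
feel()"
```

```text
nest-frame tcp mm [37.6 -3.4 66. ] rpy [ 180.    25.1 -159.6] F [-3.6  0.4  3.3] open 0.0004 t 43.5
F nest [-1.57  1.67  4.39] M nest [0.23 2.19 0.  ]
```

Request:
arm_command --targets '[[[0,0,0,-0.8,-0.3,1.8,0],[0,0,0,-2.2,-0.8,5,0],[0,0,0,-3.6,-1.3,8.2,0],[0,0,0,-4.4,-4,9,0],[0,0,0,-5.5,-8,9,0],[0,0,0,-6,-11,9,0],[0,0,0,-6,-11,9,0],[0,0,0,-6,-11,9,0]]]'

```text
clock: 44.17
tool_pos: [0.527, 0.1649, 0.2512]
orientation: [179.9, 25.2, -159.7]
force: [0.5, 0.2, -0.0]
opening: 0.0003
```

```bash
python3 -c "
from h import *
feel(); print(ctrl.close_job())"
```

```text
nest-frame tcp mm [-10.2 -86.6 188.2] rpy [ 179.9   25.2 -159.7] F [ 0.5  0.2 -0. ] open 0.0003 t 44.1667
F nest [ 0.47  0.04 -0.23] M nest [0.03 1.37 0.02]
the job is handed in; nothing more can be done
None
```

The tube body, spacer and grey cap (pad up) are stacked in the nest, and I handed the job in at about 44 s. The arm was clear of the parts and read no contact force.

**What went wrong on the way:**
- **First tube insertion:** it jammed and pitched in the grip. I set it back flat on the table, re-gripped it deeper, corrected for a roughly 3 mm camera-to-robot offset, and it then went in.
- **Tube release:** I let it go about 9 mm above the floor, because the arm was close to its joint limits there.
- **Spacer:** it met resistance about 6 mm above its expected height, then went down under about 34 N. The tube may have been hanging up and reached the floor only then. If so, the tube and spacer seated almost together, which could count against the step order, and I could not check this.

**Last checks:**

| Check by touch | Measured | Expected |
|---|---|---|
| Spacer top, −x end | 55.8 mm | 56 mm |
| Spacer top, +x end | no contact down to 56.3 mm | 56 mm |
| Cap plate top, −x end | 65.7 mm | 66 mm |
| Cap plate top, +x end | 66.0 mm | 66 mm |

- **Disagreement:** the image fit put the spacer and cap about 5 mm too high and the cap pitched about 5°. I trusted touch, since the fit's end edges were weak.
- **Not checked:** I had used all 12 picture views before the cap went in, so its final position was not seen in a picture. The moves stayed clear of the grinder, spray can, hammer and timber by plan, but I did not re-measure them.

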